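# Box up a carton between a square and a reader

### The job

Stand the small cardboard carton upright on one of its small ends in the inner corner of the steel square, with a broad face flat against the long leg, and slide the reader box along the long leg up to it, so that the carton is held snugly, without gaps, between the short leg and the reader. The square only lies loose on the bench: do not shove it out of its place, and leave the dish, the torch and the flat red box where they are.

Things in the scene. Friction and masses are not known exactly. Their poses are not given: they have to be found in the camera images.
- steel_square: loose flat steel L-shaped square, 1.6 kg, bars 18 mm wide, 22 mm high. Origin: inner corner of the L at bench level; x axis along the inner edge of the long leg (215 mm), y axis along the inner edge of the short leg (100 mm), z up. The bars lie outside the quadrant x > 0, y > 0: long leg at y -18 to 0 mm, short leg at x -18 to 0 mm
- carton: small brown cardboard carton, 45 x 80 x 32 mm (x, y, z of its own axes), 0.2 kg, lying flat at the start on the green bench top, which is 4 mm lower than the white sheet that the square and reader lie on (z = 0). Origin: centre of the 45 x 80 face it lies on at the start; its own y axis is the 80 mm length, its z axis (32 mm) points up at the start; its small ends measure 45 x 32 mm
- carton_mid (a point): the middle of the carton's volume; axes as the carton's
- reader: light grey reader box with a sloping top, 80 x 44 mm, 0.22 kg. Origin: centre of its underside; its own x axis is the 80 mm length, the +x end is 44 mm high, the other end lower. It stands with its length along the long leg of the square, low end towards the corner, a few mm off the leg, some cm from where the carton shall stand
- dish: round steel parts dish, 95 mm wide, 23 mm high; to be left alone. Origin: centre of its underside
- torch: black pocket torch lying flat, 132 mm long, 29 mm thick; to be left alone. Origin: below its middle, at bench level
- flat_box: flat dark red carton, 40 x 60 x 16 mm; to be left alone. Origin: centre of its underside
Mind the look-alikes: they are no part of the job. What is shaped like the reader but pink is not meant.

How it is judged:
At the end, for the whole second after the job is handed in: Carton at rest on a small end (0.05 rad), broad face parallel to the long leg (0.07 rad), its middle 22.5 +-2.5 mm and 16 +-2.5 mm from the legs (0 gap = 22.5, 16); reader flat along the leg (0.1 rad), its middle at y 19 to 32, x 82 to 88.5 mm (85 = no gap). Square moved < 10 mm, others < 15 mm ((angle between carton's own y axis and vertical below 0.05 rad or angle between carton's own y axis and vertical above 3.0916 rad) and height (world z) of carton_mid between 0.037 and 0.043 m and angle between the z axis of carton and the y axis of steel_square, either way round below 0.07 rad and x of carton_mid in the frame of steel_square between 0.02 and 0.025 m and y of carton_mid in the frame of steel_square between 0.0135 and 0.0185 m and x of reader in the frame of steel_square between 0.082 and 0.0885 m and y of reader in the frame of steel_square between 0.019 and 0.032 m and angle between the x axis of reader and the x axis of steel_square, either way round below 0.1 rad and angle between reader's own z axis and vertical below 0.05 rad and linear speed of each of carton, reader below 0.01 m/s); the robot touches nothing.
It fails at once if the square is shoved out of its place (more than 10 mm) (distance of steel_square from where it was at the start of the episode above 0.01 m).
It fails at once if the dish, the torch or the flat box is moved by more than 15 mm (distance of any of dish, torch, flat_box from where it was at the start of the episode above 0.015 m).
It also fails if it takes over 61 s, if anything falls off the work surface, if the arm or the gripper's body presses on something with over 40 N, if the wrist force passes 120 N, or if a joint passes its speed limit or range.

### The arm

A 6-joint arm with a two-finger parallel gripper is mounted at the origin on a cart in front of the work surface, level with it; the furniture and walls round the work are solid. World frame = base frame: x ahead of the robot, y to its left, z up, the work surface at z = 0. Lengths are in m, angles in rad, forces in N, time in s.
With the tool pointing down it reaches from about 0.425 to 0.95 m from the base axis. Payload 3.5 kg.
Tool frame: the origin (TCP) lies at the very end of the fingers, on their centre line; the grasp point (between the pads) lies 19 mm behind it (ctrl.pinch_z is the distance from the TCP to the grasp point, in m); z points along the fingers, y is the line along which they close (so a half turn about z gives the same grasp; the last joint's range is limited). The gripper opens to 85 mm and grips with 20 to 120 N. Pads are 22 mm wide; open, the fingers measure 114 mm over their backs; the gripper's body (76 mm by 85 mm) begins 54 mm behind the grasp point. The pads swing forward as they close: fully open they stand 13 mm farther back than shut.
Start: joints at [1.165, 0.286, 1.577, -0, 1.279, -0.15], TCP at [0.171, 0.653, 0.231] pointing down, gripper open.
Joint ranges: [-2.77, 2.77], [-0.9, 2.22], [0.21, 2.48], [-1.53, 4.67], [0.24, 2.81], [-2.84, 2.84]. Speed limits (rad/s): [2.79, 2.79, 3.14, 3.14, 3.14, 3.14].

### API

Orientations are given as a unit quaternion [x, y, z, w].
In Python, from plant import ctrl gives the robot as it stands. The module is installed in compiled form; this text tells all that it offers.
- The arm moves only by the shell command python3 -m crank 'ROWS' [OPENING] [FORCE]. ROWS is JSON, a list of rows, each a list of 6 numbers: the shift along the tool's x, y, z in cm, then the turn, a rotation vector about the tool's x, y, z in rad. In form: [[tx, ty, tz, rx, ry, rz], ...]. A call has 1 to 10 rows; each row is the pose to reach, as a shift and turn from the pose commanded when the call began, along the tool's axes at that moment; what a row does not reach only later rows make up. A row lasts 1/10 s, in which the tool goes at most 50 mm and 8.59 degrees, less where a joint would pass 70% of its speed; a pose out of reach is approached as far as the arm can. A call with a gripper value outside its range is refused whole. OPENING is the opening, from 0 (shut) to 1 (fully open), set as the call begins (- or left out, the last holds). The fingers move at their own pace and stop on an object; FORCE is the grip in N (left out, the last holds). Time passes only in rows, so rows that repeat a pose let the fingers close. It gives the time, the measured TCP pose, the force, the opening and the grip force at its end, in the units of the state.
- ctrl.get_state(): the state, without advancing time (a new reading comes with each control period).
- ctrl.read_camera(name): name is "side" or "top" or "wrist"; returns (picture, depth): 400x640x3 uint8, blue, green, red; 400x640 float32, m along the optical axis (not along the pixel's ray), 0 where there is no reading.
- ctrl.camera_info(name): a dict with "K" (3x3 intrinsics, pixels), "k1" (the pictures are not rectified: a ray, as slopes to the right and down, at radius r is drawn at 1 + k1 r^2 times it, then the intrinsics apply), "origin" and "orientation" of the camera in the world. Camera axes: x right, y down, z forward; pixel columns grow to the right and rows downward; lengths in m; the calibration is good to about 2 mm. A picture is of the moment at which its call begins: read the wrist's pose just before it. camera_info takes no time and is no camera call; for the wrist camera it gives the pose at the moment of the call.
- ctrl.sign_off(): hands the job in; it is judged then, once.
The state is a dict: "time": time; "qpos": joint angles; "dq": joint speeds; "joint_efforts": joint torques, N m; "eef_pos": TCP position; "tcp_rot": TCP orientation; "contact_force": force on the tool from outside, world axes, zero at the start; "wrist_torque": the same for the moment, N m; "opening": opening from 0.0 (shut) to 1.0 (fully open); "finger_force": force on a finger pad.
Only numpy, scipy, OpenCV 4.12 (cv2) and the standard library are available. Lean on these libraries where they do the work, as an engineer would, in place of code of your own. Each camera call takes 0.05 s, during which the arm holds its last target. There are 200 camera calls.

## Working session

There is one attempt and no reset: what is moved stays moved. The work goes in short steps, Python scripts to look and compute and a shell command to move; the robot and the scene stay as the last step left them, time stands still between calls to the robot, and variables do not carry over. Pictures are saved under pics/ and viewed, at most 10 in all, crops included, and the job is handed in when it is done.

```bash
mkdir -p pics; cat > h.py <<'E'
import numpy as np, cv2
from scipy.spatial.transform import Rotation as R
from plant import ctrl
def grab(n):
    info=ctrl.camera_info(n); im,d=ctrl.read_camera(n)
    return im,d,info
def rays(info,uv):
    K=np.array(info["K"],float); uv=np.atleast_2d(uv).astype(float)
    p=np.c_[(uv[:,0]-K[0,2])/K[0,0],(uv[:,1]-K[1,2])/K[1,1]]; q=p.copy()
    for _ in range(20): q=p/(1+info["k1"]*(q**2).sum(1,keepdims=True))
    o=np.array(info["orientation"]); M=R.from_quat(o).as_matrix() if o.size==4 else o
    return np.array(info["origin"]),np.c_[q,np.ones(len(q))]@M.T
def onplane(info,uv,z):
    o,r=rays(info,uv); return o+r*((z-o[2])/r[:,2])[:,None]
def depthpt(info,uv,d):
    o,r=rays(info,uv); uv=np.atleast_2d(uv).astype(int)
    return o+r*d[uv[:,1],uv[:,0]][:,None]
E
python3 - <<'E'
from h import *
print(ctrl.get_state())
ims=[]
for n in("top","side"):
    im,d,i=grab(n); print(n,i); np.savez(f"{n}0.npz",im=im,d=d); cv2.imwrite(f"pics/{n}0.png",im)
im,d,i=grab("wrist"); cv2.imwrite("pics/wrist0.png",im);print(i)
E
```

```text
{'time': 0.0, 'qpos': array([ 1.16498139e+00,  2.87216597e-01,  1.57817406e+00, -1.65803661e-05,
        1.27856716e+00, -1.50003019e-01]), 'dq': array([-0.00015292, -0.00078793,  0.00021495, -0.00156789,  0.00133786,
        0.00064423]), 'joint_efforts': array([-9.02037991e-04, -4.05973184e+01, -2.92632347e+01, -1.71368324e-04,
        5.79935586e-03, -3.41493660e-06]), 'eef_pos': array([0.17051415, 0.65243747, 0.22991479]), 'tcp_rot': array([ 1.27555021e-01,  9.91830791e-01, -1.13938389e-03, -3.16804311e-04]), 'contact_force': array([-0.16786824, -0.49746031,  0.39930396]), 'wrist_torque': array([-0.04281459,  0.03007259, -0.00721718]), 'finger_force': 0.0, 'opening': 1.0012511717822292}
top {'K': array([[438.54288004,   0.        , 329.41757184],
       [  0.        , 438.54288004, 199.12795523],
       [  0.        ,   0.        ,   1.        ]]), 'k1': 0.003462732160235901, 'origin': array([0.3807337 , 0.01586302, 1.05415777]), 'orientation': array([ 0.70717261, -0.70538709,  0.03911332, -0.02839199])}
side {'K': array([[448.58926116,   0.        , 325.5264503 ],
       [  0.        , 448.58926116, 188.09161591],
       [  0.        ,   0.        ,   1.        ]]), 'k1': -0.058051661570220375, 'origin': array([-0.48229998, -0.39127392,  0.8794671 ]), 'orientation': array([ 0.74483405, -0.50439735,  0.24619205, -0.36082548])}
{'K': array([[287.17509447,   0.        , 317.66713568],
       [  0.        , 287.17509447, 198.20740917],
       [  0.        ,   0.        ,   1.        ]]), 'k1': -0.02255022082952825, 'origin': array([0.09128585, 0.67348185, 0.37255413]), 'orientation': array([0.78115676, 0.60288606, 0.09835855, 0.12902759])}
```

View pics/top0.png

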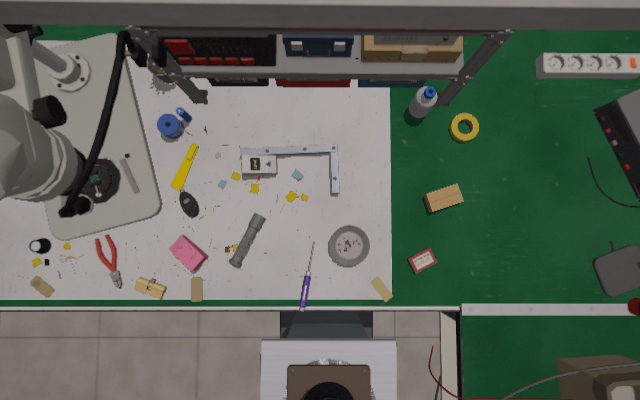

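View pics/side0.png

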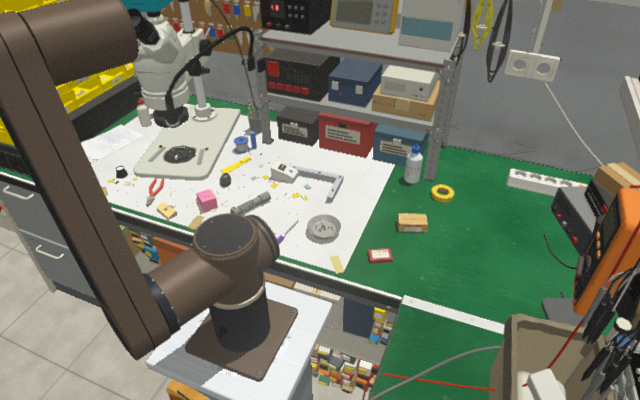

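Top view shows these candidates:
- **Carton:** the brown block at (444,198) on the green bench. Look-alikes are the yellow/tan bits at (150,288), (196,289), (42,287) and (381,288), and the shelf box at (410,48).
- **Reader:** the light grey box at (260,165) by the square. The pink one at (188,253) is a look-alike.
- **Square:** inner corner near (331,156), long leg running left, short leg running down.
- **Leave alone:** dish (349,246), torch (247,240), flat box (423,261).

I choose the carton at (444,198) and the reader at (260,165).

```bash
python3 - <<'E'
from h import *
Z={n:np.load(f"{n}0.npz") for n in("top","side")}
I={n:ctrl.camera_info(n) for n in Z}
T=Z["top"]["im"]
a=cv2.resize(T[140:210,225:345],None,fx=6,fy=6,interpolation=2); b=cv2.resize(T[175:225,410:480],None,fx=6,fy=6,interpolation=2)
c=np.zeros((420+300,720,3),np.uint8); c=np.zeros((600,720,3),np.uint8)
a=cv2.resize(a,(600,350)); c[:350,:600]=a; b=cv2.resize(b,(350,250)); c[350:,:350]=b
s=cv2.resize(Z["side"]["im"][155:235,265:435],(370,174)); c[400:574,350:]=s
cv2.imwrite("pics/crop0.png",c)
# depth samples
def dp(n,uv): return np.round(depthpt(I[n],uv,Z[n]["d"]),4)
print("carton top",dp("top",[(444,198),(430,205),(455,190)]),"bench",dp("top",[(460,230)]))
print("square",dp("top",[(290,152),(335,170)]),"reader",dp("top",[(248,162),(272,165)]),"sheet",dp("top",[(300,175)]))
print("shelf",dp("top",[(300,80),(320,70),(320,45),(410,48),(410,70),(200,97),(200,70),(450,100),(480,60),(320,10),(320,25)]))
# carton mask: brown
for n,roi in(("top",(415,175,475,225)),("side",(385,200,440,240))):
    im=Z[n]["im"]; x0,y0,x1,y1=roi; h=cv2.cvtColor(im,cv2.COLOR_BGR2HSV)[y0:y1,x0:x1]
    print(n,"hsv centre",h[(y1-y0)//2,(x1-x0)//2])
    m=((h[...,0]<28)&(h[...,1]>60)&(h[...,2]>60)).astype(np.uint8)
    cs,_=cv2.findContours(m,0,1); k=max(cs,key=cv2.contourArea); r=cv2.minAreaRect(k)
    print(n,cv2.contourArea(k),r,np.round(cv2.boxPoints(r)+[x0,y0],1).tolist())
    if n=="top":
        q=onplane(I[n],cv2.boxPoints(r)+[x0,y0],.028); print(np.round(q,4), np.linalg.norm(np.diff(q,axis=0),axis=1))
E
```

```text
carton top [[ 0.483  -0.2712  0.0241]
 [ 0.4656 -0.2355  0.0325]
 [ 0.5017 -0.2967  0.028 ]] bench [[ 0.4082 -0.3159 -0.0037]]
square [[ 0.5932  0.0949  0.0173]
 [ 0.5497 -0.0129  0.0197]] reader [[0.5637 0.1902 0.0436]
 [0.5603 0.1366 0.0246]] sheet [[0.5399 0.0713 0.0029]]
shelf [[ 0.7579  0.0704  0.053 ]
 [ 0.7233  0.0224  0.2007]
 [ 0.7501  0.0222  0.2557]
 [ 0.7439 -0.1477  0.2596]
 [ 0.7253 -0.1594  0.1992]
 [ 0.7118  0.3004  0.0629]
 [ 0.7209  0.2622  0.2018]
 [ 0.7138 -0.2843  0.0474]
 [ 0.7148 -0.274   0.275 ]
 [ 0.5925  0.019   0.6686]
 [ 0.5947  0.0192  0.6363]]
top hsv centre [ 18 112 160]
top 655.0 ((28.20000457763672, 22.599998474121094), (19.60611915588379, 36.049957275390625), 71.56504821777344) [[423.0, 194.0], [457.2, 182.6], [463.4, 201.2], [429.2, 212.6]]
[[ 0.4919 -0.2206  0.028 ]
 [ 0.5194 -0.3023  0.028 ]
 [ 0.4752 -0.3159  0.028 ]
 [ 0.448  -0.2344  0.028 ]] [0.08626334 0.04623469 0.08592518]
side hsv centre [ 19 115 227]
side 394.5 ((27.5, 22.0), (18.0, 29.0), 90.0) [[398.0, 213.0], [427.0, 213.0], [427.0, 231.0], [398.0, 231.0]]
```

View pics/crop0.png

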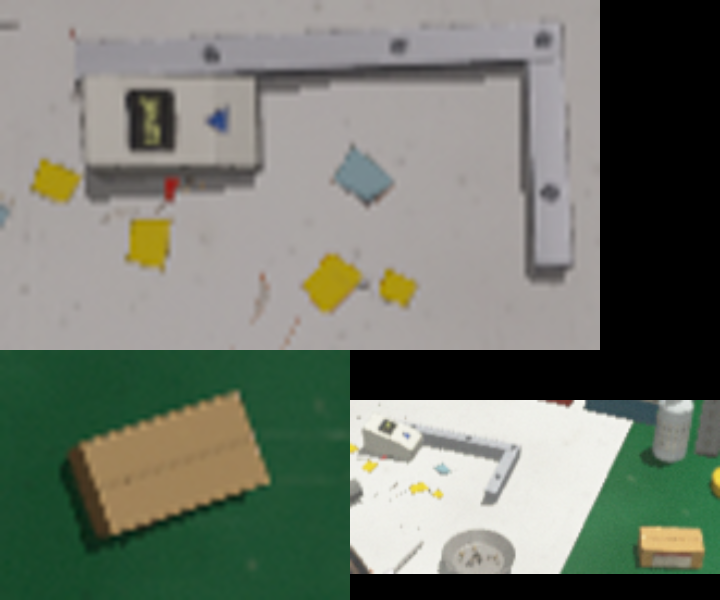

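The crop confirms both choices. The carton is plain brown, with its long axis along about (0.32,-0.95). The reader is light grey, low end towards the corner, beside the square. Depth puts the shelf front at x≈0.70, z≈0.2, so the carton has to be placed with the tool leaning back towards the robot. I'll swing over towards the carton now, which also gives me poses for fitting the kinematics.

```bash
cat >> h.py <<'E'
def rel(targets):
    """targets: list of (pos, Rotation); prints rows from the present pose"""
    s=ctrl.get_state(); R0=R.from_quat(s["tcp_rot"]); p0=s["eef_pos"]
    for p,Q in targets:
        t=R0.inv().apply(np.array(p)-p0)*100; w=(R0.inv()*Q).as_rotvec()
        print(np.round(np.r_[t,w],2).tolist() if 0 else [round(float(v),3) for v in np.r_[t,w]])
def log():
    s=ctrl.get_state(); open("log.txt","a").write(repr([s["qpos"].tolist(),s["eef_pos"].tolist(),s["tcp_rot"].tolist()])+"\n")
E
python3 - <<'E'
from h import *
log(); s=ctrl.get_state(); Q=R.from_quat(s["tcp_rot"])
rel([(p,Q) for p in [(.22,.47,.25),(.36,.36,.26),(.48,.15,.28),(.5,-.05,.28),(.45,-.2,.28)]])
E
```

```text
[-9.404, -16.416, -1.948, 0.0, 0.0, 0.0]
[-25.731, -23.517, -2.94, 0.0, 0.0, 0.0]
[-42.653, -40.801, -4.913, 0.0, 0.0, 0.0]
[-49.649, -59.645, -4.881, 0.0, 0.0, 0.0]
[-48.607, -75.422, -4.852, 0.0, 0.0, 0.0]
```

```bash
python3 -m crank '[[-4.5,-8,-1,0,0,0],[-4.5,-8,-1,0,0,0],[-9.5,-16.5,-2,0,0,0],[-9.5,-16.5,-2,0,0,0],[-17,-20,-2.5,0,0,0],[-17,-20,-2.5,0,0,0],[-25.5,-23.5,-3,0,0,0],[-25.5,-23.5,-3,0,0,0],[-25.5,-23.5,-3,0,0,0],[-25.5,-23.5,-3,0,0,0]]' 1; python3 -c "
from h import *;log()"
python3 -m crank '[[-17,-17.5,-2,0,0,-0.3],[-17,-17.5,-2,0,0,-0.3],[-17,-17.5,-2,0,0,-0.3],[-17,-17.5,-2,0,0,-0.3],[-17,-17.5,-2,0,0,-0.3],[-24,-36,-2,0,0,0],[-24,-36,-2,0,0,0],[-24,-36,-2,0,0,0.3],[-24,-36,-2,0,0,0.3],[-24,-36,-2,0,0,0.3]]'; python3 -c "
from h import *;log()"
```

```text
time: 1.15
eef_pos: [0.3583, 0.3606, 0.261]
tcp_rot: [0.129, 0.992, -0.0, -0.0]
contact_force: [0.2, -0.8, -0.2]
opening: 0.998
finger_force: 0.0
time: 2.15
eef_pos: [0.4992, -0.0508, 0.281]
tcp_rot: [0.277, 0.961, -0.001, -0.0]
contact_force: [0.2, 1.5, 0.3]
opening: 1.004
finger_force: 0.0
```

```bash
python3 - <<'E'
from h import *
import pickle
im,d,i=grab("wrist"); pickle.dump((im,d,i),open("w1.pkl","wb")); cv2.imwrite("pics/w1.png",im)
s=ctrl.get_state(); Q=R.from_quat(s["tcp_rot"])
rel([((.45,-.25,.25),Q)])
E
python3 -m crank '[[5,18.5,3,0,0,0]]' >/dev/null; python3 -c "
from h import *;log();s=ctrl.get_state();Q=R.from_quat(s['tcp_rot']);print(Q.as_matrix());rel([((.45,-.25,.25),Q)])"
```

```text
[-6.47, -19.639, 3.087, 0.0, 0.0, 0.0]
[[-8.46583352e-01  5.32252801e-01  1.89293612e-03]
 [ 5.32250902e-01  8.46585443e-01 -1.43701379e-03]
 [-2.36738678e-03 -2.09034993e-04 -9.99997176e-01]]
[-7.77, -24.331, 2.471, 0.0, 0.0, 0.0]
```

View pics/w1.png

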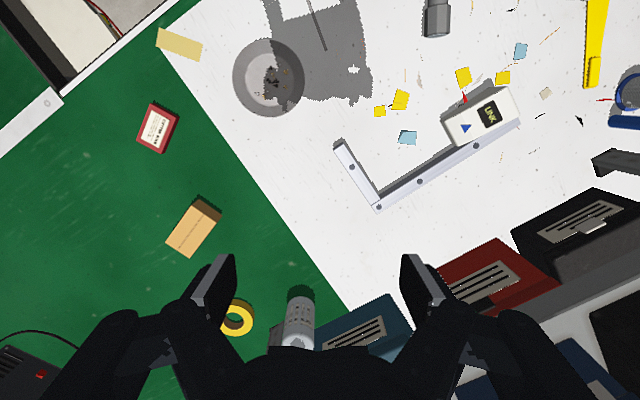

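Wrist view:
- **Carton:** (193,228), top face towards (190,233).
- **Square:** outer corner (378,209), inner corner about (381,194), short leg up to (338,143).
- **Reader:** (482,117).

Now I'll move over the carton and log another pose, this one tilted.

```bash
python3 -m crank '[[-8,-24,2.5,0,0,0],[-8,-24,2.5,0,0,0],[-8,-24,2.5,0,0,0],[-8,-24,2.5,0,0,0],[-8,-24,2.5,0,0,0],[-8,-24,2.5,0,0,0],[-8,-24,2.5,0,0,0]]'; python3 -c "
from h import *;log()
import pickle
pickle.dump(grab('wrist'),open('w2.pkl','wb'))"
python3 -m crank '[[-8,-24,2,0,0.4,0],[-8,-24,2,0,0.4,0],[-8,-24,2,0,0.4,0],[-8,-24,2,0,0.4,0]]'>/dev/null; python3 -c "
from h import *;log()"
python3 - <<'E'
from h import *
import pickle
from scipy.optimize import least_squares
L=[eval(l) for l in open("log.txt")]
def chain(q,P):
    H,r0,L1,L2,L3=P[:5]
    Rz=lambda a:R.from_rotvec([0,0,a]); Ry=lambda a:R.from_rotvec([0,a,0])
    A=Rz(q[0])*Ry(q[1]); B=A*Ry(q[2]); C=B*Rz(q[3])*Ry(q[4])
    w=np.array([0,0,H])+Rz(q[0]).apply([r0,0,0])+A.apply([0,0,L1])+B.apply([0,0,L2])
    return w+C.apply([0,0,L3]),C*Rz(q[5])
for q,p,r in L:
    _,C=chain(q,[0]*5); D=(C.inv()*R.from_quat(r)).as_rotvec(); print(np.round(D,3),np.round(p,3),np.round(q,2))
f=lambda P:np.concatenate([chain(q,P)[0]-p for q,p,r in L])
s=least_squares(f,[.2,0,.4,.4,.25]); print(s.x,np.abs(s.fun).max())
for w in("w1","w2"):
    im,d,i=pickle.load(open(w+".pkl","rb")); h=cv2.cvtColor(im,cv2.COLOR_BGR2HSV)
    m=((h[...,0]>8)&(h[...,0]<28)&(h[...,1]>60)&(h[...,2]>150)).astype(np.uint8)
    cs,_=cv2.findContours(m,0,1)
    for k in cs:
        if cv2.contourArea(k)<400: continue
        r=cv2.minAreaRect(k); c=np.array([r[0]])
        o,ry=rays(i,c); P=depthpt(i,c,d)[0]; q=onplane(i,cv2.boxPoints(r),.028)
        print(w,np.round(r[0]),np.round(P,4),np.round(q.mean(0),4),np.round(np.linalg.norm(np.diff(q,axis=0),axis=1),4),np.round(q[1]-q[0],3),np.round(q[2]-q[1],3))
    cv2.imwrite(f"pics/{w}.png",im)
E
```

```text
time: 3.0
eef_pos: [0.4549, -0.2453, 0.2481]
tcp_rot: [0.274, 0.962, 0.001, -0.001]
contact_force: [0.5, 0.8, -0.3]
opening: 1.0
finger_force: 0.0
[-0.    -0.     1.571] [0.171 0.653 0.23 ] [ 1.17  0.29  1.58  0.    1.28 -0.15]
[-0.    -0.     1.571] [0.358 0.361 0.261] [ 0.59 -0.11  1.95  0.    1.31 -0.72]
[-0.    -0.     1.571] [ 0.499 -0.051  0.281] [-0.3  -0.14  1.94 -0.    1.34 -1.31]
[-0.    -0.     1.571] [ 0.514 -0.003  0.274] [-0.2  -0.11  1.92 -0.    1.33 -1.21]
[-0.    -0.     1.571] [ 0.455 -0.245  0.248] [-0.69 -0.08  1.94  0.    1.28 -1.71]
[ 0.    -0.     1.571] [ 0.411 -0.44   0.231] [-0.93  0.35  1.54 -0.14  1.63 -1.93]
[0.11749282 0.03432164 0.35269622 0.5225671  0.06892354] 0.09868340131725387
w1 [238. 322.] [ 0.6769 -0.337  -0.0014] [ 0.6604 -0.3146  0.028 ] [0.0656 0.048  0.0667] [-0.037  0.054  0.   ] [0.041 0.025 0.   ]
w1 [190. 232.] [ 0.4855 -0.2709  0.0291] [ 0.4862 -0.2725  0.028 ] [0.0794 0.0447 0.0811] [-0.025  0.075  0.   ] [0.043 0.014 0.   ]
w1 [179.  44.] [ 0.2695 -0.1247  0.0004] [ 0.2801 -0.117   0.028 ] [0.0224 0.0571 0.0226] [-0.01  0.02  0.  ] [0.045 0.035 0.   ]
w1 [594.  44.] [0.562  0.3457 0.0038] [0.5564 0.3248 0.028 ] [0.1033 0.0269 0.1043] [-0.094  0.042  0.   ] [0.016 0.022 0.   ]
w2 [340. 302.] [ 6.705e-01 -3.354e-01 -5.000e-04] [ 0.6505 -0.3261  0.028 ] [0.0625 0.0647 0.0657] [0.033 0.053 0.   ] [ 0.057 -0.031  0.   ]
w2 [312. 198.] [ 0.4853 -0.2724  0.0281] [ 0.486  -0.2733  0.028 ] [0.0798 0.0444 0.0819] [-0.025  0.076  0.   ] [0.042 0.013 0.   ]
```

View pics/w2.png

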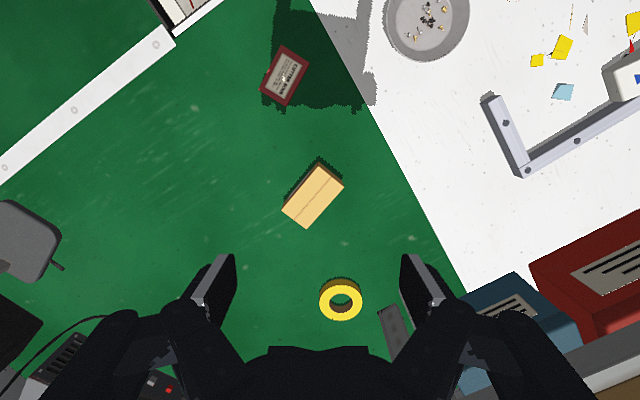

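The close view shows the carton at (312,198), plain brown and lying flat, with the flat red box clear of it at (285,76). Two wrist places agree on its centre (0.486,-0.273) and top z≈0.028, and the size comes out at 80 x 45 mm. The position fit is still poor, so I'll fit it with general link offsets.

```bash
cat > kin.py <<'E'
from h import *
from scipy.optimize import least_squares
Rz=lambda a:R.from_rotvec([0,0,a]); Ry=lambda a:R.from_rotvec([0,a,0])
def frames(q):
    A0=Rz(q[0]);A=A0*Ry(q[1]);B=A*Ry(q[2]);C=B*Rz(q[3])*Ry(q[4]);return A0,A,B,C
def rowsM(q):
    A0,A,B,C=[f.as_matrix() for f in frames(q)]
    return np.c_[[0,0,1],A0[:,0],A0[:,1],A[:,2],A[:,0],B[:,2],B[:,0],C[:,2]]
L=[eval(l) for l in open("log.txt")]
M=np.vstack([rowsM(q) for q,p,r in L]); b=np.concatenate([p for q,p,r in L])
P=np.linalg.lstsq(M,b,rcond=1e-4)[0]
E
python3 - <<'E'
from kin import *
print(np.round(P,4)); print(np.round((M@P-b).reshape(-1,3)*1000,1)); print(np.linalg.svd(M)[1])
E
```

```text
[ 0.2403 -0.      0.1009  0.443  -0.      0.5725  0.0206  0.2493]
[[-0.  0.  0.]
 [ 0.  0.  0.]
 [ 0.  0.  0.]
 [ 0.  0.  0.]
 [ 0. -0.  0.]
 [-0.  0.  0.]]
[4.87754579 4.22519168 2.44996302 0.38781811 0.38284478 0.23589697
 0.03442537 0.03432184]
```

```bash
cat >> kin.py <<'E'
lo=np.array([-2.77,-.9,.21,-1.53,.24,-2.84])+.03; hi=np.array([2.77,2.22,2.48,4.67,2.81,2.84])-.03
Zq=R.from_rotvec([0,0,np.pi/2])
def fk(q): return rowsM(q)@P, frames(q)[3]*Rz(q[5])*Zq
def ik(p,Q,q0):
    f=lambda q:np.r_[(fk(q)[0]-p)*10,(Q.inv()*fk(q)[1]).as_rotvec()]
    s=least_squares(f,np.clip(q0,lo+.01,hi-.01),bounds=(lo,hi)); return s.x,np.abs(s.fun).max()
def best(p,Q,q0):
    out=[]
    for d4 in(0,.8,-.8,1.6,3.1):
        g=np.array(q0,float); g[3]+=d4; q,e=ik(p,Q,g)
        if e<1e-3: out.append((np.abs(q-q0).sum(),q))
    return min(out,key=lambda t:t[0])[1] if out else None
def toolR(t,y):
    t=t/np.linalg.norm(t); y=y-t*(y@t); y/=np.linalg.norm(y); return R.from_matrix(np.c_[np.cross(y,t),y,t])
E
python3 - <<'E'
from kin import *
import pickle
q0=ctrl.get_state()["qpos"]; Z=np.array([0,0,1.])
c=np.array([.486,-.2728]); yc=np.array([.316,-.948,0]);yc/=np.linalg.norm(yc)
g=np.array([1.,0,0]); mid=np.array([.558,.025])
for side in(1,-1):
  for sg in(1,-1):
    for E in(35,45,55):
      e=np.radians(E);u=side*yc; t=-np.cos(e)*u-np.sin(e)*Z; y=sg*np.cross(u,Z); s=.015
      gp=np.r_[c,0]+s*u; gp[2]=.02; p1=gp+.019*t
      y2=sg*np.cross(Z,-g); t2=-np.cos(e)*Z+np.sin(e)*g
      gp2=np.r_[mid,.04+s]-g*.008; p2=gp2+.019*t2
      qa=best(p1,toolR(t,y),q0); qb=best(p2,toolR(t2,y2),qa if qa is not None else q0); qh=best(p2+[0,0,.1],toolR(t2,y2),qb) if qb is not None else None
      print(side,sg,E,*[None if q is None else np.round(q,2) for q in(qa,qb,qh)])
im,d,i=pickle.load(open("w1.pkl","rb"))
print(im[[209-10,170,195,150],[378,352,405,400]], "sheet",im[230,340])
gray=cv2.cvtColor(im,cv2.COLOR_BGR2GRAY)
m=np.zeros_like(gray); roi=(slice(125,225),slice(320,540)); m[roi]=(gray[roi]<226).astype(np.uint8)*255
hsv=cv2.cvtColor(im,cv2.COLOR_BGR2HSV); print(hsv[[199,165],[378,352]],hsv[230,340],hsv[110,480])
cv2.imwrite("pics/crop1.png",cv2.resize(np.hstack([im[90:225,325:535],cv2.merge([m]*3)[90:225,325:535]]),None,fx=1.9,fy=1.9*1.5))
E
```

```text
1 1 35 None None None
1 1 45 None None None
1 1 55 None [-0.21  0.13  2.44  2.7   0.41 -1.28] None
1 -1 35 [-0.84  0.77  1.55  0.33  1.73 -1.27] None None
1 -1 45 [-0.83  0.69  1.62  0.29  1.57 -1.26] None None
1 -1 55 [-0.81  0.6   1.69  0.25  1.41 -1.24] [-0.21  0.13  2.44  2.7   0.41  1.86] None
-1 1 35 None None None
-1 1 45 None None None
-1 1 55 [-0.52  0.25  2.22 -1.14  0.44  0.17] [-0.21  0.13  2.44  2.7   0.41 -1.28] None
-1 -1 35 [-0.42  0.34  2.28  4.4   0.68 -2.19] None None
-1 -1 45 None None None
-1 -1 55 None None None
[[218 208 207]
 [227 214 210]
 [224 214 210]
 [237 238 237]] sheet [236 237 236]
[[117  13 218]
 [113  29 115]] [ 60   1 237] [23 20 51]
```

```bash
python3 - <<'E'
from kin import *
q0=ctrl.get_state()["qpos"]; Z=np.array([0,0,1.])
c=np.array([.486,-.2728]); yc=np.array([.316,-.948,0]);yc/=np.linalg.norm(yc)
res=[]
for side,sg in((1,-1),(1,1),(-1,1),(-1,-1)):
  for E in(40,50):
    e=np.radians(E);u=side*yc; t=-np.cos(e)*u-np.sin(e)*Z; y=sg*np.cross(u,Z); s=.015
    gp=np.r_[c,0]+s*u; gp[2]=.02; p1=gp+.019*t; qa=best(p1,toolR(t,y),q0)
    if qa is None: continue
    for S in((.486,-.273),(.53,-.28)):
      for psi in np.radians(range(-120,121,30)):
        g=Rz(psi).apply(u); t2=-np.cos(e)*Z+np.sin(e)*g; y2=sg*np.cross(Z,-g)
        p2=np.r_[S,.036+s]-g*.008+.019*t2; Q=toolR(t2,y2)
        qb=best(p2,Q,qa)
        if qb is None: continue
        qh=best(p2+[0,0,.06],Q,qb)
        if qh is None: continue
        res.append((np.abs(qb-qa).max(),side,sg,E,S,round(np.degrees(psi)),np.round(qa,2),np.round(qb,2),np.round(qh,2)))
for r in sorted(res,key=lambda r:r[0])[:8]: print(*r)
E
```

```text
1.5197311576890016 1 -1 40 (0.53, -0.28) 0 [-0.84  0.73  1.58  0.31  1.65 -1.27] [-0.47  0.28  2.13 -1.21  0.5   0.23] [-0.47  0.16  2.13 -1.02  0.56  0.02]
1.5710352386329651 1 -1 40 (0.486, -0.273) 0 [-0.84  0.73  1.58  0.31  1.65 -1.27] [-0.5   0.19  2.24 -1.26  0.48  0.27] [-0.5   0.06  2.23 -1.03  0.53  0.01]
1.7054783504481645 -1 1 50 (0.486, -0.273) 0 [-0.49  0.26  2.24 -1.39  0.47  0.42] [-0.83  0.67  1.61  0.32  1.69 -1.26] [-0.83  0.59  1.61  0.32  1.77 -1.23]
1.734921909132634 1 -1 40 (0.53, -0.28) -30 [-0.84  0.73  1.58  0.31  1.65 -1.27] [-0.4   0.41  1.95 -0.95  0.89  0.47] [-0.4   0.31  1.94 -0.88  0.95  0.36]
1.7350090004320828 -1 1 50 (0.53, -0.28) 0 [-0.49  0.26  2.24 -1.39  0.47  0.42] [-0.79  0.74  1.5   0.35  1.72 -1.21] [-0.79  0.66  1.5   0.35  1.79 -1.19]
1.7586475924981042 1 -1 40 (0.486, -0.273) -30 [-0.84  0.73  1.58  0.31  1.65 -1.27] [-0.42  0.33  2.06 -0.98  0.86  0.49] [-0.42  0.22  2.05 -0.9   0.93  0.37]
1.9031070720732768 1 -1 50 (0.53, -0.28) -30 [-0.82  0.65  1.66  0.27  1.49 -1.25] [-0.35  0.46  1.94 -1.14  0.99  0.65] [-0.35  0.35  1.95 -1.08  1.03  0.54]
1.9382664886970717 1 -1 50 (0.486, -0.273) -30 [-0.82  0.65  1.66  0.27  1.49 -1.25] [-0.37  0.39  2.05 -1.17  0.96  0.68] [-0.37  0.27  2.05 -1.1   1.01  0.56]
```

Standing the carton in the corner straight from a tilted grasp hits the q5 limit. Instead I'll pick it tilted, stand it up on the green bench at (0.53,-0.28), regrasp it from above, then place it.

```bash
cat > plan.py <<'E'
from kin import *
Z=np.array([0,0,1.]); c=np.array([.486,-.2728]); u=np.array([.316,-.948,0]);u/=np.linalg.norm(u)
e=np.radians(45); s=.015
t=-np.cos(e)*u-np.sin(e)*Z; y=-np.cross(u,Z); gp=np.r_[c,.020]+s*u; p1=gp+.019*t; Q1=toolR(t,y)
g=Rz(np.radians(-30)).apply(u); t2=-np.cos(e)*Z+np.sin(e)*g; y2=-np.cross(Z,-g)
p2=np.r_[.53,-.28,.036+s]-g*.008+.019*t2; Q2=toolR(t2,y2)
E
python3 - <<'E'
from plan import *
print(p1,p2,ctrl.get_state()["eef_pos"])
rel([(p1-.09*t,Q1)]); q=ctrl.get_state()["qpos"]
for k in(.09,0): q,er=ik(p1-k*t,Q1,q); print(np.round(q,2),er)
E
```

```text
[ 0.48649489 -0.27428466  0.00656497] [ 0.52891038 -0.28532469  0.03756497] [ 0.41082938 -0.43999222  0.23113353]
[-8.765, 13.96, 13.783, -0.392, 0.366, 0.583]
[-0.86  0.69  1.47  0.27  1.72 -1.25] 1.8041124150158794e-15
[-0.83  0.69  1.62  0.29  1.57 -1.26] 9.589551375199792e-13
```

```bash
python3 -m crank '[[-8.8,14,13.8,-0.39,0.37,0.58],[-8.8,14,13.8,-0.39,0.37,0.58],[-8.8,14,13.8,-0.39,0.37,0.58],[-8.8,14,13.8,-0.39,0.37,0.58],[-8.8,14,13.8,-0.39,0.37,0.58],[-8.8,14,13.8,-0.39,0.37,0.58],[-8.8,14,13.8,-0.39,0.37,0.58],[-8.8,14,13.8,-0.39,0.37,0.58],[-8.8,14,13.8,-0.39,0.37,0.58]]' 0.75 40; python3 -c "
from plan import *
import pickle
rel([(p1,Q1)]); im,d,i=grab('wrist'); cv2.imwrite('pics/w3.png',im);pickle.dump((im,d,i),open('w3.pkl','wb'))"
```

```text
time: 4.35
eef_pos: [0.5065, -0.3368, 0.074]
tcp_rot: [0.54, 0.75, 0.223, -0.308]
contact_force: [0.6, -0.3, 1.0]
opening: 0.758
finger_force: 0.0
[-0.085, 0.068, 9.41, 0.001, 0.005, 0.001]
```

View pics/w3.png

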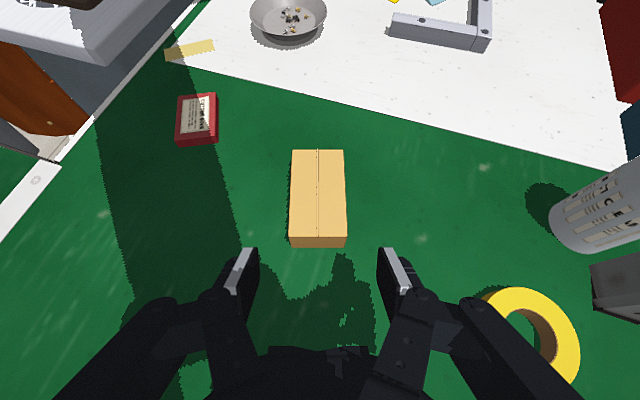

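The carton sits at (318,195), centred between the fingers at (245,270) and (395,270), and its edges are square to the tool. I'll go in and grip.

```bash
python3 -m crank '[[0,0,4,0,0,0],[0,0,7,0,0,0],[0,0,9,0,0,0],[0,0,9.2,0,0,0],[0,0,9.2,0,0,0]]' ; python3 -m crank '[[0,0,0,0,0,0],[0,0,0,0,0,0],[0,0,0,0,0,0],[0,0,0,0,0,0],[0,0,0,0,0,0],[0,0,0,0,0,0],[0,0,0,0,0,0],[0,0,0,0,0,0]]' 0 40; python3 -c "
from plan import *
Z9=p1+[0,0,.10]; rel([(Z9,Q1)])"
```

```text
time: 4.9
eef_pos: [0.4853, -0.2747, 0.0073]
tcp_rot: [0.541, 0.749, 0.224, -0.31]
contact_force: [0.1, -0.5, 0.3]
opening: 0.751
finger_force: 0.0
time: 5.7
eef_pos: [0.4862, -0.2762, 0.0082]
tcp_rot: [0.541, 0.75, 0.224, -0.308]
contact_force: [1.4, -4.5, 6.0]
opening: 0.519
finger_force: 41.8
[7.058, 0.102, -6.859, 0.002, 0.004, -0.001]
```

```bash
python3 -m crank '[[1.5,0,-1.5,0,0,0],[5,0,-5,0,0,0],[8.5,0,-8.5,0,0,0],[8.5,0,-8.5,0,0,0],[8.5,0,-8.5,0,0,0]]' ; python3 -c "
from plan import *
from scipy.spatial.transform import Slerp
P=p2+[0,0,.08]; s=ctrl.get_state(); S=Slerp([0,1],R.concatenate([R.from_quat(s['tcp_rot']),Q2]))
rel([(s['eef_pos']*(1-k)+P*k,S(k)) for k in(.25,.5,.75,1)])
q=s['qpos']
for k in np.linspace(0,1,11):
  q,er=ik(s['eef_pos']*(1-k)+P*k,S(k),q); print(np.round(q,2),round(er,4))
"
```

```text
time: 6.2
eef_pos: [0.4854, -0.2749, 0.1272]
tcp_rot: [0.541, 0.75, 0.223, -0.309]
contact_force: [-0.6, -0.1, -3.1]
opening: 0.526
finger_force: 41.4
[-0.588, 0.951, -0.245, 0.0, -0.382, 0.145]
[-1.176, 1.902, -0.489, 0.001, -0.764, 0.289]
[-1.764, 2.853, -0.734, 0.001, -1.146, 0.434]
[-2.352, 3.803, -0.979, 0.001, -1.528, 0.578]
[-0.83  0.51  1.62  0.3   1.74 -1.21] 0.0
[-0.81  0.45  1.67  0.25  1.61 -1.14] 0.0
[-0.78  0.38  1.71  0.2   1.49 -1.05] 0.0
[-0.74  0.33  1.76  0.12  1.36 -0.94] 0.0
[-0.7   0.28  1.8   0.03  1.24 -0.82] 0.0
[-0.65  0.24  1.85 -0.08  1.14 -0.67] 0.0
[-0.59  0.22  1.88 -0.22  1.05 -0.49] 0.0
[-0.54  0.21  1.91 -0.39  0.98 -0.28] 0.0
[-0.48  0.22  1.93 -0.58  0.95 -0.05] 0.0
[-0.42  0.25  1.94 -0.78  0.96  0.19] 0.0
[-0.37  0.3   1.94 -0.97  1.01  0.42] 0.0
```

```bash
python3 -m crank '[[-0.2,0.4,-0.1,0,-0.14,0.05],[-0.4,0.7,-0.2,0,-0.28,0.1],[-0.6,1,-0.3,0,-0.42,0.16],[-0.9,1.4,-0.4,0,-0.56,0.21],[-1.1,1.7,-0.4,0,-0.7,0.26],[-1.3,2.1,-0.5,0,-0.83,0.31],[-1.5,2.4,-0.6,0,-0.97,0.37],[-1.7,2.8,-0.7,0,-1.11,0.42],[-1.9,3.1,-0.8,0,-1.25,0.47],[-2.1,3.5,-0.9,0,-1.39,0.52]]' ; python3 -c "
from plan import *
rel([(p2+[0,0,.08],Q2)])"
```

```text
time: 7.2
eef_pos: [0.5233, -0.2822, 0.1153]
tcp_rot: [0.717, 0.62, -0.253, 0.192]
contact_force: [-1.5, -0.3, -1.6]
opening: 0.513
finger_force: 41.3
[-0.326, 0.592, -0.068, 0.0, -0.139, 0.058]
```

```bash
python3 -m crank '[[-0.33,0.6,-0.1,0,-0.14,0.06],[-0.33,0.6,-0.1,0,-0.14,0.06],[-0.33,0.6,-0.1,0,-0.14,0.06],[-0.33,0.6,-0.1,0,-0.14,0.06]]' ; python3 -c "
from plan import *
import pickle
im,d,i=grab('wrist'); pickle.dump((im,d,i),open('w4.pkl','wb')); si,sd,sinf=grab('side')
c=np.hstack([cv2.resize(im,(480,300)),cv2.resize(si[130:280,340:500],(320,300))]); cv2.imwrite('pics/w4.png',c)
rel([(p2+[0,0,.004],Q2),(p2-[0,0,.002],Q2)])"
```

```text
time: 7.6
eef_pos: [0.53, -0.2868, 0.12]
tcp_rot: [0.717, 0.584, -0.294, 0.241]
contact_force: [0.3, 0.0, -2.2]
opening: 0.518
finger_force: 41.4
[5.722, -0.221, 5.53, 0.002, -0.003, -0.004]
[6.144, -0.223, 5.956, 0.002, -0.003, -0.004]
```

View pics/w4.png

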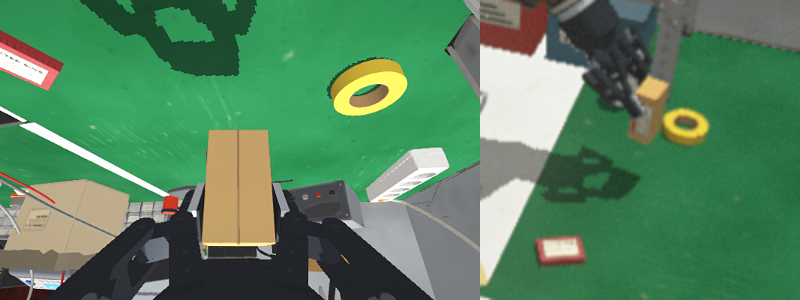

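The carton is upright in the fingers at (238,190) in the wrist view, and clear of the tape in the side view. Now I'll lower it.

```bash
python3 -m crank '[[2.5,0,2.5,0,0,0],[4.5,-0.1,4.3,0,0,0],[5.6,-0.2,5.4,0,0,0],[5.7,-0.2,5.5,0,0,0],[5.7,-0.2,5.5,0,0,0]]'; python3 -m crank '[[0.07,0,0.07,0,0,0],[0.14,0,0.14,0,0,0],[0.14,0,0.14,0,0,0]]'; python3 -m crank '[[0.1,0,0.1,0,0,0],[0.1,0,0.1,0,0,0]]'
```

```text
time: 8.2
eef_pos: [0.5296, -0.2851, 0.0422]
tcp_rot: [0.717, 0.583, -0.295, 0.243]
contact_force: [0.9, -0.4, -1.4]
opening: 0.521
finger_force: 41.4
time: 8.5
eef_pos: [0.5297, -0.2846, 0.0403]
tcp_rot: [0.717, 0.584, -0.294, 0.243]
contact_force: [0.3, 0.2, -1.8]
opening: 0.517
finger_force: 41.4
time: 8.7
eef_pos: [0.5298, -0.2847, 0.039]
tcp_rot: [0.716, 0.584, -0.295, 0.243]
contact_force: [0.2, 1.4, -0.2]
opening: 0.524
finger_force: 41.6
```

```bash
python3 -m crank '[[0.05,0,0.05,0,0,0],[0.05,0,0.05,0,0,0]]'; python3 -m crank '[[0,0,0,0,0,0],[0,0,0,0,0,0],[0,0,0,0,0,0],[0,0,0,0,0,0],[0,0,0,0,0,0],[0,0,0,0,0,0]]' 0.9; python3 -m crank '[[0,0,-3,0,0,0],[0,0,-6,0,0,0],[0,0,-9,0,0,0],[0,0,-12,0,0,0],[0,0,-15,0,0,0],[0,0,-15,0,0,0]]' ; python3 - <<'E'
from plan import *
import pickle
im,d,i=grab('wrist'); pickle.dump((im,d,i),open('w5.pkl','wb')); cv2.imwrite('pics/w5.png',im)
for n in("top","side"):
    im,d,i=grab(n); np.savez(f"{n}1.npz",im=im,d=d)
E
```

```text
time: 8.9
eef_pos: [0.5298, -0.2848, 0.039]
tcp_rot: [0.716, 0.583, -0.295, 0.244]
contact_force: [-1.4, 2.5, 6.1]
opening: 0.52
finger_force: 42.3
time: 9.5
eef_pos: [0.5292, -0.2845, 0.0373]
tcp_rot: [0.717, 0.584, -0.295, 0.243]
contact_force: [-0.1, 0.1, -0.2]
opening: 0.901
finger_force: 0.0
time: 10.1
eef_pos: [0.5528, -0.1793, 0.1474]
tcp_rot: [0.716, 0.584, -0.292, 0.246]
contact_force: [0.7, -0.1, 0.9]
opening: 0.902
finger_force: 0.0
```

View pics/w5.png

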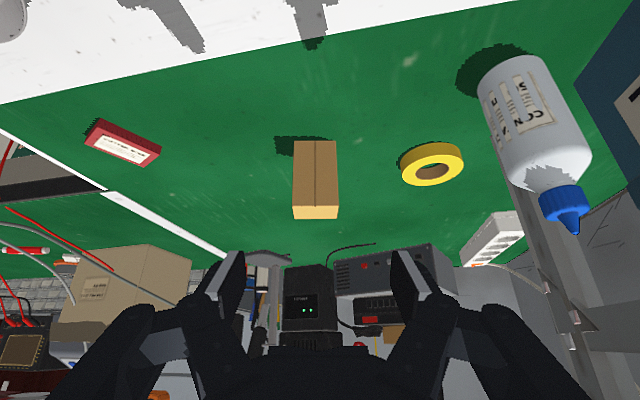

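The carton stands free, with its top end at (316,212) and its body up to (316,140); this view is inverted. Nothing else has been touched. Next is a tool-down viewpoint between carton and square.

```bash
python3 - <<'E'
from plan import *
s=ctrl.get_state(); yw=np.radians(-11.5); y=np.array([np.cos(yw),np.sin(yw),0])
Q=toolR(-Z,y); print(Q.as_matrix().round(2)); rel([((.50,-.15,.30),Q)])
q=s["qpos"]
for p in((.50,-.15,.3),(.53,-.28,.06)): q,er=ik(np.array(p),Q,q); print(np.round(q,2),er)
E
```

```text
[[ 0.2   0.98  0.  ]
 [ 0.98 -0.2  -0.  ]
 [-0.    0.   -1.  ]]
[-9.658, -5.433, -12.593, 0.002, 0.783, -0.002]
[-0.49 -0.1   1.87 -0.    1.37 -0.29] 3.3306690738754696e-15
[-0.66  0.32  1.88 -0.    0.95 -0.45] 1.6728471226967522e-11
```

```bash
python3 -m crank '[[0,0,-5,0,0.1,0],[-4,-2,-8,0,0.25,0],[-9.7,-5.4,-12.6,0,0.78,0],[-9.7,-5.4,-12.6,0,0.78,0],[-9.7,-5.4,-12.6,0,0.78,0],[-9.7,-5.4,-12.6,0,0.78,0],[-9.7,-5.4,-12.6,0,0.78,0],[-9.7,-5.4,-12.6,0,0.78,0]]'; python3 - <<'E'
from plan import *
import pickle
im,d,i=grab('wrist'); pickle.dump((im,d,i),open('w6.pkl','wb')); cv2.imwrite('pics/w6.png',im); print(i["origin"])
E
```

```text
time: 11.05
eef_pos: [0.4998, -0.1508, 0.2994]
tcp_rot: [0.776, 0.631, -0.001, 0.001]
contact_force: [0.1, 0.3, 0.2]
opening: 0.898
finger_force: 0.0
[ 0.51683512 -0.06983127  0.44150095]
```

View pics/w6.png

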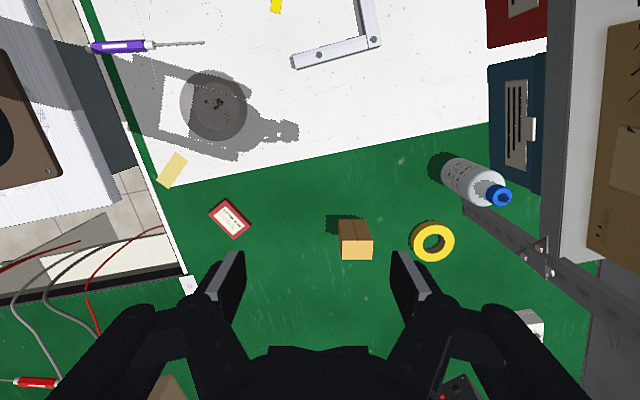

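The standing carton's top end is the bright patch at (357,249). I'll measure that and take the square and reader from the first wrist picture.

```bash
python3 - <<'E'
from plan import *
import pickle
im,d,i=pickle.load(open("w6.pkl","rb")); h=cv2.cvtColor(im,cv2.COLOR_BGR2HSV)
m=np.zeros(h.shape[:2],np.uint8); m[230:270,330:385]=((h[...,0]<28)&(h[...,2]>215)&(h[...,1]>60))[230:270,330:385]
k=max(cv2.findContours(m,0,1)[0],key=cv2.contourArea); r=cv2.minAreaRect(k); zc=np.median(depthpt(i,k[:,0]*.6+np.array(r[0])*.4,d)[:,2])
q=onplane(i,cv2.boxPoints(r),.076); print("carton top z",zc,q.mean(0).round(4),np.linalg.norm(np.diff(q,axis=0),axis=1).round(4),(q[1]-q[0]).round(4),(q[2]-q[1]).round(4))
im,d,i=pickle.load(open("w1.pkl","rb")); b=im.astype(int); v=im.max(2)
m=np.zeros(v.shape,np.uint8); roi=(slice(130,220),slice(325,535))
m[roi]=((b[...,0]-b[...,2]>=6)&(v>195))[roi]; m=cv2.morphologyEx(m,cv2.MORPH_CLOSE,np.ones((3,3)))
m=cv2.morphologyEx(m,cv2.MORPH_OPEN,np.ones((3,3)))
k=max(cv2.findContours(m,0,1)[0],key=cv2.contourArea); print("area",cv2.contourArea(k))
for eps in(3,4,5):
    a=cv2.approxPolyDP(k,eps,True)[:,0]; print(eps,a.tolist())
w=onplane(i,a,.022); print(w.round(4).tolist(),np.linalg.norm(w-np.roll(w,-1,0),axis=1).round(4))
print("sq z",depthpt(i,[(378,205),(352,165),(440,172)],d)[:,2])
# reader: depth heights
pts=np.array([(x,y) for x in range(435,530) for y in range(80,160)]); W=depthpt(i,pts,d); 
for zmin in(.014,.026,.034,.040):
    pass
sel=(W[:,2]>.027); r=cv2.minAreaRect(pts[sel].astype(np.float32)); print("reader px",r, W[sel].min(0),W[sel].max(0))
vis=im[70:225,320:540].copy(); cv2.drawContours(vis,[k-[320,70]],-1,(0,0,255),1); vis2=vis*1; 
cv2.imwrite("pics/c6.png",cv2.resize(vis,None,fx=3.4,fy=3.4,interpolation=0))
E
```

```text
carton top z 0.07597253984163366 [ 0.5311 -0.2807  0.076 ] [0.0426 0.0292 0.0436] [ 0.0417 -0.0087  0.    ] [-0.0042 -0.0289  0.    ]
area 1155.0
3 [[334, 150], [345, 168], [355, 166], [348, 172], [375, 212], [379, 212], [375, 209], [377, 204], [386, 208], [421, 186], [413, 179], [380, 199], [344, 145]]
4 [[334, 150], [345, 168], [355, 166], [348, 172], [375, 212], [377, 204], [386, 208], [421, 186], [413, 179], [380, 199], [344, 145]]
5 [[334, 150], [345, 168], [355, 166], [348, 172], [375, 212], [377, 204], [386, 208], [421, 186], [413, 179], [380, 199], [344, 145]]
[[0.4967, -0.0223, 0.022], [0.527, -0.0223, 0.022], [0.532, -0.0088, 0.022], [0.5343, -0.0217, 0.022], [0.609, -0.0184, 0.022], [0.5994, -0.0097, 0.022], [0.6122, -0.0014, 0.022], [0.6091, 0.058, 0.022], [0.5933, 0.0528, 0.022], [0.5948, -0.0022, 0.022], [0.4981, -0.007, 0.022]] [0.0303 0.0144 0.013  0.0748 0.0129 0.0153 0.0595 0.0166 0.055  0.0968
 0.0154]
sq z [0.02441364 0.0230003  0.02221908]
reader px ((482.5, 118.0), (91.0, 72.0), 0.0) [ 0.4299024  -0.0069213   0.02703198] [0.58442781 0.2051721  0.42343644]
```

View pics/c6.png

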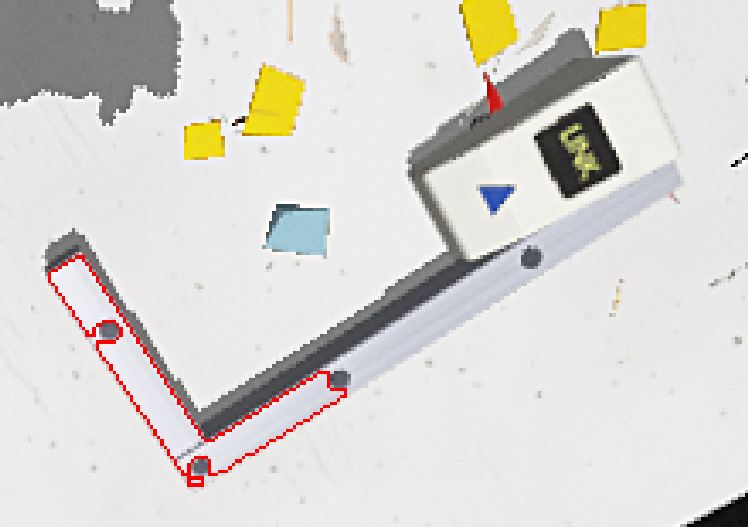

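Outlines look right: inner corner of the square at pixel (380.6,198.5), short leg's inner end at (344.4,145), reader's corner near (456,147). The carton's top is at z=0.076, centre (0.531,-0.281), yaw -11.8°, so it stands upright. Regrasp from above.

```bash
python3 - <<'E'
from plan import *
yw=np.radians(-11.7); Q=toolR(-Z,np.array([np.cos(yw),np.sin(yw),0]))
rel([((.531,-.2807,.13),Q),((.531,-.2807,.035),Q)])
E
```

```text
[-12.101, 5.648, 16.991, 0.001, 0.004, 0.001]
[-12.067, 5.642, 26.491, 0.001, 0.004, 0.001]
```

```bash
python3 -m crank '[[-4,2,3,0,0,0],[-8,4,7,0,0,0],[-12.1,5.6,11,0,0,0],[-12.1,5.6,14,0,0,0],[-12.1,5.6,17,0,0,0],[-12.1,5.6,20,0,0,0],[-12.1,5.6,23,0,0,0],[-12.1,5.6,25.5,0,0,0],[-12.1,5.6,26.5,0,0,0],[-12.1,5.6,26.5,0,0,0]]'; python3 -m crank '[[0,0,0,0,0,0],[0,0,0,0,0,0],[0,0,0,0,0,0],[0,0,0,0,0,0],[0,0,0,0,0,0],[0,0,0,0,0,0],[0,0,0,0,0,0],[0,0,0,0,0,0]]' 0 40;  python3 -m crank '[[0,0,-1,0,0,0],[0,0,-3,0,0,0],[0,0,-7,0,0,0],[0,0,-11,0,0,0],[0,0,-15,0,0,0],[0,0,-15,0,0,0]]'
python3 - <<'E'
from plan import *
q=ctrl.get_state()["qpos"]
for yw in (90,-90):
    Q=toolR(-Z,np.array([0,np.sin(np.radians(yw)),0])); print(yw, np.round(ik(np.array([.55,.03,.2]),Q,q)[0],2)); rel([((.5,-.05,.24),Q)])
E
```

```text
time: 12.1
eef_pos: [0.531, -0.279, 0.0343]
tcp_rot: [0.774, 0.633, -0.001, 0.0]
contact_force: [-0.6, -0.1, 0.0]
opening: 0.906
finger_force: 0.0
time: 12.9
eef_pos: [0.5332, -0.2816, 0.0389]
tcp_rot: [0.775, 0.632, 0.0, 0.004]
contact_force: [0.7, 0.7, 4.9]
opening: 0.52
finger_force: 42.5
time: 13.5
eef_pos: [0.5346, -0.2825, 0.1945]
tcp_rot: [0.775, 0.632, 0.002, 0.009]
contact_force: [0.3, -0.8, -1.3]
opening: 0.522
finger_force: 41.9
90 [-0.13  0.04  1.91 -0.    1.19 -1.7 ]
[22.039, -7.978, -4.879, 0.004, 0.021, -1.773]
-90 [-0.13  0.04  1.91  0.    1.19  1.44]
[22.039, -7.978, -4.879, 0.019, -0.003, 1.369]
```

```bash
python3 -m crank '[[0,0,0,0,0,0],[0,0,0,0,0,0],[0,0,0,0,0,0]]'; python3 -c "
from plan import *
s=ctrl.get_state();print(fk(s['qpos'])[0],fk(s['qpos'])[1].as_quat(),s['qpos'],s['eef_pos'],s['joint_efforts'],s['wrist_torque'])"
```

```text
time: 13.8
eef_pos: [0.5302, -0.2793, 0.1837]
tcp_rot: [0.775, 0.632, -0.001, -0.0]
contact_force: [-0.1, -0.4, -2.5]
opening: 0.523
finger_force: 41.9
[ 0.53024937 -0.27925349  0.18372799] [ 7.74833375e-01  6.32165172e-01 -6.31831213e-04 -1.91816278e-04] [-6.53426725e-01  1.64989522e-01  1.81031865e+00 -1.24072824e-03
  1.16694983e+00 -4.50831635e-01] [ 0.53024937 -0.27925349  0.18372799] [ 1.46363021e-02 -3.64057267e+01 -2.94938082e+01 -3.17926744e-03
 -5.66604474e-03  2.16256853e-05] [ 0.01897965 -0.01610901  0.04392882]
```

```bash
python3 -c "
from plan import *
Q=toolR(-Z,np.array([0,1.,0])); rel([((.52,-.07,.20),Q)])"
python3 -m crank '[[6,-1,-1.5,0,0,-0.15],[12,-2,-1.5,0,0,-0.3],[20.8,-3.2,-1.6,0,0,-0.45],[20.8,-3.2,-1.6,0,0,-0.6],[20.8,-3.2,-1.6,0,0,-0.75],[20.8,-3.2,-1.6,0,0,-0.9],[20.8,-3.2,-1.6,0,0,-1.05],[20.8,-3.2,-1.6,0,0,-1.2],[20.8,-3.2,-1.6,0,0,-1.35],[20.8,-3.2,-1.6,0,0,-1.5]]'; python3 -c "
from plan import *
Q=toolR(-Z,np.array([0,1.,0])); rel([((.52,-.07,.20),Q)])"
```

```text
[20.292, -5.206, -1.636, -0.001, -0.0, -1.773]
time: 14.8
eef_pos: [0.541, -0.0696, 0.1999]
tcp_rot: [0.133, 0.991, -0.001, -0.0]
contact_force: [0.0, -0.2, -2.4]
opening: 0.521
finger_force: 41.8
[2.021, -0.589, -0.006, -0.003, -0.0, -0.267]
```

```bash
python3 -m crank '[[2,-0.6,0,0,0,-0.14],[2,-0.6,0,0,0,-0.27],[2,-0.6,0,0,0,-0.27],[2,-0.6,0,0,0,-0.27],[2,-0.6,0,0,0,-0.27]]'; python3 -c "
from plan import *
import pickle
im,d,i=grab('wrist'); pickle.dump((im,d,i),open('w7.pkl','wb')); 
cv2.imwrite('pics/w7.png',im)"
```

```text
time: 15.3
eef_pos: [0.5211, -0.0703, 0.2014]
tcp_rot: [0.002, 1.0, -0.002, 0.001]
contact_force: [-0.6, -1.1, -1.5]
opening: 0.52
finger_force: 41.8
```

View pics/w7.png

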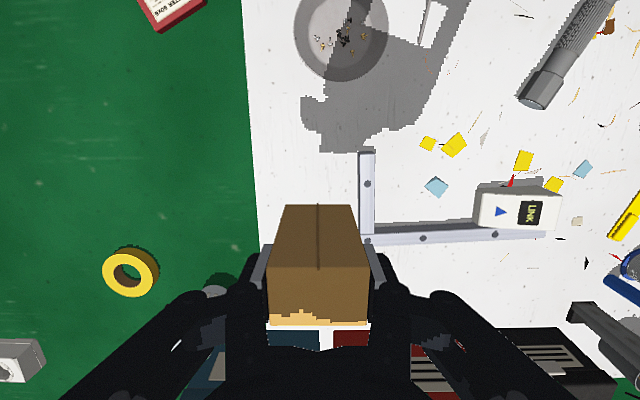

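I have used up my picture budget (slightly exceeded, in fact), so from here I measure from numbers only. The last view shows the short leg at cols 359–374, rows 150–232, the long leg's inner top edge near row 235, the reader at (515,208), and the carton held square at (315,265).

```bash
python3 - <<'E'
from plan import *
import pickle
im,d,i=pickle.load(open("w7.pkl","rb")); g=cv2.cvtColor(im,cv2.COLOR_BGR2GRAY).astype(int)
for r in(165,195,215): print("row",r,g[r,352:384].tolist())
for c in(390,410,440,462): print("col",c,g[215:252,c].tolist())
pts=np.array([(x,y) for x in range(465,575) for y in range(170,236)]); W=depthpt(i,pts,d); ok=W[:,2]>.026
W=W[ok]; W=W[W[:,2]<.06]
print(len(W),np.percentile(W,[1,99],axis=0).round(4)); r=cv2.minAreaRect(W[:,:2].astype(np.float32)*1000); print(r,cv2.boxPoints(r))
E
```

```text
row 165 [236, 235, 235, 239, 252, 151, 76, 108, 227, 235, 230, 230, 230, 228, 224, 226, 225, 221, 214, 211, 213, 213, 171, 241, 238, 236, 237, 235, 236, 236, 236, 237]
row 195 [238, 236, 236, 239, 248, 191, 90, 61, 199, 232, 227, 228, 225, 223, 222, 219, 222, 218, 212, 207, 212, 221, 143, 243, 239, 237, 238, 237, 236, 236, 236, 237]
row 215 [67, 141, 249, 243, 245, 227, 98, 56, 201, 233, 223, 223, 220, 218, 215, 219, 222, 216, 213, 209, 209, 221, 126, 245, 241, 238, 236, 237, 237, 237, 237, 236]
col 390 [238, 237, 238, 236, 237, 238, 243, 232, 115, 132, 124, 93, 81, 81, 82, 84, 79, 82, 151, 215, 217, 212, 216, 211, 211, 212, 214, 211, 211, 206, 219, 232, 238, 236, 236, 236, 237]
col 410 [238, 239, 239, 239, 239, 245, 233, 117, 133, 123, 86, 79, 80, 83, 81, 78, 82, 143, 209, 215, 212, 208, 210, 205, 205, 211, 209, 204, 202, 216, 232, 238, 236, 238, 238, 237, 237]
col 440 [239, 239, 239, 239, 247, 231, 118, 135, 123, 82, 78, 80, 78, 80, 72, 110, 184, 212, 205, 203, 202, 202, 199, 203, 206, 204, 197, 189, 228, 241, 239, 238, 238, 238, 240, 239, 239]
col 462 [241, 247, 228, 119, 130, 139, 138, 121, 79, 76, 79, 82, 77, 71, 120, 193, 211, 205, 201, 204, 201, 201, 202, 206, 205, 198, 198, 233, 242, 239, 238, 240, 238, 239, 239, 239, 238]
2406 [[0.539  0.1377 0.0262]
 [0.5825 0.2026 0.0444]]
((561.5418701171875, 169.86033630371094), (43.731510162353516, 69.04328155517578), 2.382835865020752) [[538.2597  203.44302]
 [541.1303  134.45944]
 [584.82404 136.27765]
 [581.9534  205.26123]]
```

```bash
python3 - <<'E'
from plan import *
import pickle
im,d,i=pickle.load(open("w7.pkl","rb"))
S=onplane(i,[(373.8,165),(373.7,195),(373.6,215)],.022); So=onplane(i,[(359.6,165),(359.6,195),(359.6,215)],.022); Lg=onplane(i,[(390,233),(410,232.05),(440,230.5),(462,229.4)],.022); Lo=onplane(i,[(390,245.2),(410,244.2),(440,242.3),(462,241.5)],.022)
print(S.round(4),So.round(4),Lg.round(4),Lo.round(4))
# lines: x as f(y) for long, y as f(x) for short
a=np.polyfit(Lg[:,1],Lg[:,0],1); b=np.polyfit(S[:,0],S[:,1],1); print("slopes",a,b)
y=(b[0]*a[1]+b[1])/(1-a[0]*b[0]); x=a[0]*y+a[1]; C=np.array([x,y]); xs=np.array([a[0],1]);xs/=np.linalg.norm(xs); ys=np.array([-xs[1],xs[0]])
print("corner",C,"xs",xs,"ys",ys,"yaw of xs deg",np.degrees(np.arctan2(xs[1],xs[0])))
mid=C+.0225*xs+.016*ys; print("mid",mid)
for q in([541.13,134.46],[584.82,136.28],[581.95,205.26],[538.26,203.44]):
    v=np.array(q)/1000-C; print("reader corner sq",(v@xs*1000).round(1),(v@ys*1000).round(1))
# carton held: bottom face in w7? yaw of carton edges from front bottom edge
s=ctrl.get_state(); print(s["eef_pos"],s["tcp_rot"])
E
```

```text
[[ 0.5086 -0.0071  0.022 ]
 [ 0.5446 -0.0052  0.022 ]
 [ 0.57   -0.0038  0.022 ]] [[ 0.5086 -0.0233  0.022 ]
 [ 0.5445 -0.0218  0.022 ]
 [ 0.57   -0.0208  0.022 ]] [[0.5941 0.0178 0.022 ]
 [0.593  0.0425 0.022 ]
 [0.5911 0.0795 0.022 ]
 [0.5898 0.1067 0.022 ]] [[0.611  0.0191 0.022 ]
 [0.6098 0.0442 0.022 ]
 [0.6073 0.0817 0.022 ]
 [0.6064 0.1093 0.022 ]]
slopes [-0.04937731  0.59502815] [ 0.05349063 -0.03433029]
corner [ 0.59515136 -0.00249526] xs [-0.04931723  0.99878317] ys [-0.99878317 -0.04931723] yaw of xs deg 92.8268157771078
mid [0.57806119 0.01918828]
reader corner sq 139.5 47.2
reader corner sq 139.1 3.5
reader corner sq 208.2 2.9
reader corner sq 208.5 46.7
[ 0.52114218 -0.07037928  0.20158639] [ 0.00214426  0.99999541 -0.00175925  0.00121775]
```

```bash
cat >> plan.py <<'E'
C=np.array([.59515,-.0025]); xs=np.array([-.0493,.9988]); ys=np.array([-.9988,-.0493])
QP=toolR(-Z,np.r_[xs,0])
def W(x,y,z): return np.r_[C+x*xs+y*ys,z]
def sq(p): v=np.asarray(p)[:2]-C; return (v@xs*1000).round(1),(v@ys*1000).round(1)
E
python3 - <<'E'
from plan import *
rel([(W(.0255,.021,.20),QP),(W(.0255,.021,.055),QP)])
E
```

```text
[-5.138, 9.254, 0.139, -0.004, 0.002, -0.054]
[-5.102, 9.305, 14.639, -0.004, 0.002, -0.054]
```

```bash
python3 -m crank '[[-2,4,0,0,0,-0.03],[-4,8,0,0,0,-0.05],[-5.1,9.3,1,0,0,-0.05],[-5.1,9.3,5,0,0,-0.05],[-5.1,9.3,9,0,0,-0.05],[-5.1,9.3,12,0,0,-0.05],[-5.1,9.3,14,0,0,-0.05],[-5.1,9.3,14.6,0,0,-0.05],[-5.1,9.3,14.6,0,0,-0.05],[-5.1,9.3,14.6,0,0,-0.05]]'; python3 -m crank '[[0,0,0.3,0,0,0],[0,0,0.6,0,0,0],[0,0,0.6,0,0,0],[0,0,0.6,0,0,0]]'; python3 -c "
from plan import *
s=ctrl.get_state();print(sq(s['eef_pos']));rel([(W(.0255,.021,.045),QP)])"
```

```text
time: 16.35
eef_pos: [0.5741, 0.0217, 0.0572]
tcp_rot: [-0.023, 1.0, -0.002, 0.003]
contact_force: [1.0, 0.7, -2.0]
opening: 0.521
finger_force: 42.2
time: 16.75
eef_pos: [0.5729, 0.0219, 0.05]
tcp_rot: [-0.024, 1.0, -0.002, 0.002]
contact_force: [0.7, -0.1, -2.0]
opening: 0.521
finger_force: 42.2
(np.float64(25.5), np.float64(21.0))
[-0.002, 0.007, 0.501, -0.004, 0.003, -0.002]
```

```bash
for k in 1 2 3 4; do python3 -m crank '[[0,0,0.2,0,0,0],[0,0,0.2,0,0,0]]' | egrep 'eef|contact'; done
```

```text
eef_pos: [0.5727, 0.0219, 0.0476]
contact_force: [-0.1, 0.2, -1.9]
eef_pos: [0.5726, 0.0219, 0.0454]
contact_force: [-0.7, 0.1, -2.2]
eef_pos: [0.5726, 0.0219, 0.0435]
contact_force: [0.5, -0.0, -1.7]
eef_pos: [0.573, 0.0219, 0.0433]
contact_force: [-3.8, -0.7, 5.4]
```

```bash
python3 -m crank '[[0,0,-0.12,0,0,0],[0,0,-0.12,0,0,0]]' | egrep 'eef|contact';python3 -m crank '[[0,-0.1,0,0,0,0],[0,-0.2,0,0,0,0],[0,-0.2,0,0,0,0]]' | egrep 'eef|contact'; for k in 1 2 3; do python3 -m crank '[[0,-0.05,0,0,0,0],[0,-0.05,0,0,0,0]]' | egrep 'eef|contact'; done
```

```text
eef_pos: [0.5732, 0.0218, 0.0433]
contact_force: [-0.3, 1.5, 0.0]
eef_pos: [0.5733, 0.0204, 0.0432]
contact_force: [0.2, 3.2, 1.2]
eef_pos: [0.5732, 0.0204, 0.0432]
contact_force: [0.3, 5.4, 1.9]
eef_pos: [0.5732, 0.0203, 0.0432]
contact_force: [0.8, 6.5, 2.0]
eef_pos: [0.5733, 0.0203, 0.0432]
contact_force: [1.2, 8.5, 2.0]
```

```bash
python3 -m crank '[[0,0.15,0,0,0,0],[0,0.15,0,0,0,0]]' | egrep 'eef|contact';python3 -m crank '[[-0.1,0,0,0,0,0],[-0.2,0,0,0,0,0],[-0.2,0,0,0,0,0]]' | egrep 'eef|contact'; for k in 1 2 3 4 ; do python3 -m crank '[[-0.05,0,0,0,0,0],[-0.05,0,0,0,0,0]]' | egrep 'eef|contact'; done
```

```text
eef_pos: [0.5732, 0.0205, 0.0432]
contact_force: [-0.3, 4.4, 1.2]
eef_pos: [0.5736, 0.0204, 0.0432]
contact_force: [-3.3, 4.8, 6.8]
eef_pos: [0.5737, 0.0204, 0.0432]
contact_force: [-5.6, 4.4, 7.5]
eef_pos: [0.5738, 0.0204, 0.0432]
contact_force: [-7.7, 4.3, 8.5]
eef_pos: [0.574, 0.0204, 0.0433]
contact_force: [-7.2, 3.8, 9.2]
eef_pos: [0.5742, 0.0204, 0.0433]
contact_force: [-7.0, 4.2, 10.7]
```

```bash
python3 -m crank '[[0,0,-0.15,0,0,0],[0,0,-0.15,0,0,0]]' | egrep 'eef|contact'; python3 -m crank '[[0,0,-0.15,0,0,0],[0,0,-0.15,0,0,0]]' | egrep 'eef|rot|contact'; python3 -c "
from plan import *
import pickle
s=ctrl.get_state();print(sq(s['eef_pos']))
im,d,i=grab('top');g=cv2.cvtColor(im,cv2.COLOR_BGR2HSV)
m=np.zeros(d.shape,np.uint8); m0=((g[...,0]<28)&(g[...,1]>60)); 
im,d,i=grab('wrist'); pickle.dump((im,d,i),open('w8.pkl','wb')); h=cv2.cvtColor(im,cv2.COLOR_BGR2HSV); m=((h[...,0]>8)&(h[...,0]<28)&(h[...,1]>60)).astype(np.uint8); m[:200]=0
k=max(cv2.findContours(m,0,1)[0],key=cv2.contourArea); print(cv2.boundingRect(k)); print(cv2.approxPolyDP(k,3,True)[:,0].tolist())
gr=cv2.cvtColor(im,cv2.COLOR_BGR2GRAY)
for c in(385,400,420): print(c,gr[190:330:1,c].tolist())
"
```

```text
eef_pos: [0.5745, 0.0205, 0.0433]
contact_force: [-3.4, 4.4, 1.8]
eef_pos: [0.575, 0.0205, 0.0444]
tcp_rot: [-0.023, 1.0, -0.001, -0.001]
contact_force: [-2.4, 4.6, -3.7]
(np.float64(24.0), np.float64(19.0))
(266, 203, 105, 123)
[[285, 204], [266, 266], [270, 324], [365, 325], [370, 268], [350, 205]]
385 [111, 108, 109, 109, 109, 108, 109, 111, 110, 107, 110, 108, 109, 110, 107, 111, 109, 110, 110, 109, 106, 99, 151, 227, 218, 213, 215, 214, 215, 214, 214, 214, 215, 215, 214, 215, 212, 215, 213, 214, 214, 213, 216, 214, 215, 214, 215, 213, 213, 215, 222, 193, 92, 109, 106, 110, 110, 102, 65, 62, 64, 64, 62, 68, 66, 38, 11, 11, 15, 16, 15, 13, 14, 16, 14, 15, 18, 18, 17, 15, 15, 15, 8, 13, 7, 7, 26, 41, 62, 79, 84, 67, 32, 16, 16, 14, 17, 22, 14, 17, 16, 15, 15, 15, 15, 15, 20, 15, 16, 13, 15, 13, 18, 8, 18, 16, 14, 18, 15, 15, 15, 15, 12, 13, 12, 14, 15, 15, 13, 13, 16, 15, 14, 17, 13, 18, 14, 19, 15, 14]
400 [162, 163, 165, 164, 166, 160, 119, 101, 110, 108, 111, 111, 106, 99, 149, 227, 217, 216, 214, 213, 214, 216, 214, 213, 215, 213, 215, 212, 215, 212, 216, 214, 215, 214, 215, 21
[... 408 characters left out ...]
, 15, 13, 17, 9, 15, 15, 14, 12, 15, 11, 15, 17]
420 [106, 109, 109, 110, 109, 110, 110, 109, 111, 110, 107, 107, 110, 109, 110, 107, 103, 160, 240, 230, 223, 219, 217, 215, 215, 214, 216, 216, 216, 213, 213, 218, 216, 214, 214, 215, 214, 213, 217, 214, 214, 214, 215, 215, 214, 216, 214, 214, 214, 214, 219, 177, 88, 105, 108, 109, 111, 96, 65, 63, 62, 66, 63, 65, 64, 68, 66, 64, 63, 65, 62, 60, 92, 126, 166, 181, 175, 179, 176, 173, 174, 171, 170, 167, 167, 166, 169, 171, 171, 173, 169, 168, 167, 166, 154, 189, 183, 181, 192, 208, 212, 212, 211, 211, 215, 233, 94, 9, 8, 13, 13, 15, 12, 15, 13, 15, 11, 17, 13, 14, 11, 14, 16, 15, 12, 12, 15, 18, 16, 23, 17, 16, 18, 19, 16, 19, 19, 21, 19, 18]
```

```bash
python3 - <<'E'
from plan import *
import pickle
im,d,i=pickle.load(open("w8.pkl","rb"));print(i["origin"])
Lg=onplane(i,[(400,263.2),(420,263.1),(440,263)],.022); a=np.polyfit(Lg[:,1],Lg[:,0],1)
g=cv2.cvtColor(im,cv2.COLOR_BGR2GRAY); 
for c in(300,320,340): print(g[196:212,c].tolist())
F=onplane(i,[(290,204),(318,204.),(345,204.)],.001); print(F.round(4),Lg.round(4)); print("front-to-leg",(np.polyval(a,F[:,1])-F[:,0])*1000)
for r in(180,150,120): print("row",r,g[r,330:400].tolist())
E
```

```text
[0.49332738 0.01692158 0.18706688]
[106, 105, 108, 106, 106, 104, 109, 102, 69, 61, 63, 63, 65, 67, 61, 62]
[107, 105, 108, 109, 109, 105, 111, 102, 69, 58, 61, 64, 59, 63, 61, 64]
[109, 108, 106, 109, 109, 108, 111, 103, 69, 62, 61, 65, 65, 65, 65, 65]
[[5.610e-01 5.000e-04 1.000e-03]
 [5.601e-01 1.970e-02 1.000e-03]
 [5.592e-01 3.830e-02 1.000e-03]] [[0.5914 0.0753 0.022 ]
 [0.5907 0.0885 0.022 ]
 [0.5901 0.1017 0.022 ]]
front-to-leg [34.04886885 34.0086795  33.96822324]
row 180 [103, 107, 105, 105, 110, 104, 108, 107, 105, 105, 106, 107, 106, 108, 109, 106, 106, 107, 108, 104, 111, 107, 104, 109, 109, 108, 108, 108, 106, 108, 108, 108, 108, 108, 107, 105, 111, 111, 108, 108, 108, 105, 108, 109, 111, 107, 109, 106, 110, 109, 109, 109, 106, 100, 152, 169, 166, 164, 162, 164, 168, 164, 165, 164, 162, 162, 166, 162, 162, 161]
row 150 [106, 105, 106, 108, 107, 109, 108, 106, 108, 106, 108, 105, 111, 104, 107, 109, 107, 107, 106, 108, 104, 107, 107, 107, 107, 106, 109, 108, 106, 106, 107, 108, 105, 104, 107, 107, 106, 105, 106, 106, 106, 108, 105, 109, 107, 107, 105, 108, 108, 107, 106, 105, 109, 109, 106, 109, 105, 108, 109, 109, 109, 109, 109, 109, 109, 108, 111, 111, 109, 107]
row 120 [103, 106, 104, 105, 101, 104, 107, 104, 105, 105, 102, 104, 106, 107, 103, 110, 103, 106, 107, 108, 106, 103, 105, 102, 104, 106, 106, 108, 106, 106, 105, 105, 103, 105, 106, 106, 106, 104, 103, 106, 106, 108, 106, 106, 105, 108, 107, 105, 106, 108, 106, 106, 107, 106, 107, 108, 106, 103, 107, 107, 106, 108, 107, 107, 105, 107, 108, 109, 107, 105]
```

```bash
for k in 1 2 3 4; do python3 -m crank '[[-0.07,0,0,0,0,0],[-0.07,0,0,0,0,0]]' | egrep 'eef|contact|rot'; done
```

```text
eef_pos: [0.5758, 0.0206, 0.0446]
tcp_rot: [-0.023, 1.0, -0.001, -0.001]
contact_force: [-2.4, 4.7, -2.7]
eef_pos: [0.5765, 0.0206, 0.0447]
tcp_rot: [-0.023, 1.0, -0.001, -0.001]
contact_force: [-1.9, 4.6, -3.2]
eef_pos: [0.5772, 0.0206, 0.0447]
tcp_rot: [-0.023, 1.0, -0.001, -0.001]
contact_force: [-2.4, 5.4, -1.9]
eef_pos: [0.5774, 0.0206, 0.0447]
tcp_rot: [-0.024, 1.0, -0.001, -0.002]
contact_force: [-3.6, 4.0, -1.3]
```

```bash
for k in 1 2; do python3 -m crank '[[-0.07,0,0,0,0,0],[-0.07,0,0,0,0,0]]' | egrep 'eef|contact|rot'; done; for k in 1 2; do python3 -m crank '[[0,0,0.1,0,0,0],[0,0,0.1,0,0,0]]' | egrep 'eef|contact|rot'; done
```

```text
eef_pos: [0.5775, 0.0206, 0.0447]
tcp_rot: [-0.024, 1.0, -0.001, -0.003]
contact_force: [-5.2, 4.1, 0.8]
eef_pos: [0.5776, 0.0206, 0.0447]
tcp_rot: [-0.024, 1.0, -0.001, -0.004]
contact_force: [-6.9, 4.4, 2.1]
eef_pos: [0.5776, 0.0206, 0.0441]
tcp_rot: [-0.024, 1.0, -0.001, -0.004]
contact_force: [-7.5, 5.7, 4.4]
eef_pos: [0.5777, 0.0206, 0.0434]
tcp_rot: [-0.024, 1.0, -0.001, -0.004]
contact_force: [-9.3, 3.8, 4.5]
```

```bash
python3 -m crank '[[0.15,0.1,0,0,0,0],[0.27,0.17,0.02,0,0,0],[0.27,0.17,0.02,0,0,0]]' | egrep 'eef|contact|rot'; python3 -m crank '[[0,0,0,0,0,0],[0,0,0,0,0,0],[0,0,0,0,0,0],[0,0,0,0,0,0],[0,0,0,0,0,0],[0,0,0,0,0,0]]' 0.8 | egrep 'eef|contact|rot|open'; python3 -m crank '[[0,0,-3,0,0,0],[0,0,-6,0,0,0],[0,0,-9,0,0,0],[0,0,-12,0,0,0],[0,0,-16,0,0,0],[0,0,-19,0,0,0],[0,0,-19,0,0,0],[0,0,-19,0,0,0]]'; python3 -c "
from plan import *
s=ctrl.get_state(); rel([((.46,.05,.23),QP)])"
```

```text
eef_pos: [0.5774, 0.0209, 0.0434]
tcp_rot: [-0.024, 1.0, -0.003, 0.0]
contact_force: [-4.4, -1.2, -0.3]
eef_pos: [0.5785, 0.0218, 0.0439]
tcp_rot: [-0.024, 1.0, -0.002, 0.002]
contact_force: [-0.3, 0.1, -0.4]
opening: 0.798
time: 23.75
eef_pos: [0.5781, 0.0226, 0.2346]
tcp_rot: [-0.024, 1.0, -0.002, 0.002]
contact_force: [0.2, 0.4, -0.1]
opening: 0.795
finger_force: 0.0
[11.665, 3.3, 0.387, -0.004, 0.005, -0.002]
```

```bash
cat > meas.py <<'E'
from plan import *
def line_edges():
    im,d,i=grab("wrist"); g=cv2.cvtColor(im,cv2.COLOR_BGR2GRAY)
    yy,xx=np.mgrid[0:400,0:640]; pts=np.c_[xx.ravel(),yy.ravel()]; W_=depthpt(i,pts,d).reshape(400,640,3)
    v=W_[...,:2]-C; X=v@xs*1000; Y=v@ys*1000; H=W_[...,2]*1000
    return im,i,X,Y,H
im,i,X,Y,H=line_edges()
def rect(m,name):
    p=np.c_[X[m],Y[m]].astype(np.float32); r=cv2.minAreaRect(p); print(name,len(p),np.round(np.percentile(p,[1,99],axis=0),1).tolist(),np.round(r[0],1),np.round(r[1],1),round(r[2],1),"H",np.round(np.percentile(H[m],[2,50,98]),1))
rect((H>68)&(H<90)&(X>-20)&(X<70)&(Y>-20)&(Y<70),"carton top")
rect((H>25)&(H<50)&(X>70)&(X<250)&(Y>-5)&(Y<70),"reader")
rect((H>41)&(H<50)&(X>70)&(X<250)&(Y>-5)&(Y<70),"reader hi")
rect((H>15)&(H<27)&(X>60)&(X<130)&(Y>-40)&(Y<20),"long leg")
rect((H>15)&(H<27)&(X>-40)&(X<20)&(Y>45)&(Y<120),"short leg")
E
python3 meas.py; python3 - <<'E'
from plan import *
QR=toolR(-Z,np.r_[-ys,0]); q=ctrl.get_state()["qpos"]
for z in(.15,.025): q,e_=ik(W(.195,.025,z),QR,q); print(np.round(q,2),e_)
rel([(W(.195,.025,.15),QR)])
E
```

```text
carton top 1286 [[1.6, 1.4], [45.6, 32.4]] [23.4 16.9] [45.  31.5] 0.1 H [69.6 79.9 81.4]
reader 2306 [[139.7, 3.2], [207.6, 46.6]] [172.6  24.3] [73.9 44.9] 0.0 H [25.7 36.6 44. ]
reader hi 503 [[183.7, 3.3], [208.6, 45.6]] [195.6  24.7] [44.  27.2] 88.9 H [41.  42.6 44.6]
long leg 822 [[61.0, -18.1], [129.6, 10.0]] [94.9  0.4] [70.  38.2] 0.6 H [16.6 21.9 23.6]
short leg 717 [[-17.0, 45.8], [0.7, 99.5]] [-8.2 72.6] [53.9 18.2] 90.0 H [19.7 21.9 23.5]
[0.16 0.19 1.85 0.   1.1  0.11] 6.610763331074343e-13
[ 0.16  0.36  1.9  -0.    0.88  0.11] 3.890596341241534e-12
[0.886, 16.934, 8.228, -0.002, 0.004, 1.569]
```

Measured after release: carton top z = 0.080, centre (23.4,16.9) in the square frame, yaw 0.1°, so it is upright in the corner. Next I'll grip the reader at its high end, above the leg, and slide it.

```bash
python3 -m crank '[[0.5,4,0,0,0,0.15],[0.9,9,0,0,0,0.3],[0.9,13,0,0,0,0.45],[0.9,16.9,2,0,0,0.6],[0.9,16.9,4,0,0,0.75],[0.9,16.9,6,0,0,0.9],[0.9,16.9,8.2,0,0,1.05],[0.9,16.9,8.2,0,0,1.2],[0.9,16.9,8.2,0,0,1.35],[0.9,16.9,8.2,0,0,1.5]]' 1 >/dev/null; python3 -m crank '[[0,0,0,0,0,0.07],[0,0,0,0,0,0.07],[0,0,0,0,0,0.07]]'; python3 -c "
from plan import *
QR=toolR(-Z,np.r_[-ys,0]); rel([(W(.195,.0248,.15),QR),(W(.195,.0248,.026),QR)])"
```

```text
time: 25.1
eef_pos: [0.5601, 0.1904, 0.1494]
tcp_rot: [0.684, 0.73, -0.002, 0.001]
contact_force: [-0.1, -0.3, 0.2]
opening: 1.003
finger_force: 0.0
[0.055, 0.072, -0.064, -0.0, 0.004, 0.016]
[0.108, 0.075, 12.336, -0.0, 0.004, 0.016]
```

```bash
python3 -m crank '[[0.1,0.1,3.5,0,0,0.016],[0.1,0.1,7,0,0,0.016],[0.1,0.1,10,0,0,0.016],[0.1,0.1,12,0,0,0.016],[0.1,0.1,12.3,0,0,0.016],[0.1,0.1,12.3,0,0,0.016],[0.1,0.1,12.3,0,0,0.016]]';  python3 -m crank '[[0,0,0,0,0,0],[0,0,0,0,0,0],[0,0,0,0,0,0],[0,0,0,0,0,0],[0,0,0,0,0,0],[0,0,0,0,0,0],[0,0,0,0,0,0],[0,0,0,0,0,0]]' 0 25; python3 -c "
from plan import *
s=ctrl.get_state();print(sq(s['eef_pos']))"
```

```text
time: 25.8
eef_pos: [0.5634, 0.1914, 0.0295]
tcp_rot: [0.69, 0.724, 0.001, 0.003]
contact_force: [0.5, 0.2, 0.1]
opening: 1.002
finger_force: 0.0
time: 26.6
eef_pos: [0.5626, 0.1914, 0.0292]
tcp_rot: [0.69, 0.724, -0.0, 0.002]
contact_force: [-1.8, -1.0, 5.1]
opening: 0.505
finger_force: 25.9
(np.float64(195.2), np.float64(22.9))
```

```bash
python3 -m crank '[[-0.5,-0.1,-0.1,0,0,0],[-1.3,-0.1,-0.1,0,0,0],[-2.2,-0.1,-0.1,0,0,0],[-3.2,-0.1,-0.1,0,0,0],[-4.2,-0.1,-0.1,0,0,0],[-5.2,-0.1,-0.1,0,0,0],[-6.2,-0.1,-0.1,0,0,0],[-7,-0.1,-0.1,0,0,0],[-7.5,-0.1,-0.1,0,0,0],[-7.5,-0.1,-0.1,0,0,0]]'; python3 -m crank '[[0,0,0,0,0,0],[0,0,0,0,0,0]]'; python3 meas.py; python3 -c "
from plan import *
s=ctrl.get_state();print(sq(s['eef_pos']))"
```

```text
time: 27.6
eef_pos: [0.5649, 0.1151, 0.0292]
tcp_rot: [0.69, 0.724, -0.001, 0.003]
contact_force: [1.0, -1.9, 0.6]
opening: 0.506
finger_force: 25.6
time: 27.8
eef_pos: [0.5648, 0.1162, 0.0292]
tcp_rot: [0.69, 0.724, -0.001, 0.002]
contact_force: [-0.3, -0.8, -0.4]
opening: 0.507
finger_force: 25.6
(np.float64(120.2), np.float64(24.4))Traceback (most recent call last):
  File "meas.py", line 10, in <module>
    rect((H>68)&(H<90)&(X>-20)&(X<70)&(Y>-20)&(Y<70),"carton top")
    ~~~~^^^^^^^^^^^^^^^^^^^^^^^^^^^^^^^^^^^^^^^^^^^^^^^^^^^^^^^^^^
  File "meas.py", line 9, in rect
    p=np.c_[X[m],Y[m]].astype(np.float32); r=cv2.minAreaRect(p); print(name,len(p),np.round(np.percentile(p,[1,99],axis=0),1).tolist(),np.round(r[0],1),np.round(r[1],1),round(r[2],1),"H",np.round(np.percentile(H[m],[2,50,98]),1))
                                                                                            ~~~~~~~~~~~~~^^^^^^^^^^^^^^^^^
    return _quantile_unchecked(
        a, q, axis, out, overwrite_input, method, keepdims, weights)
    return _ureduce(a,
                    func=_quantile_ureduce_func,
    ...<5 lines>...
                    overwrite_input=overwrite_input,
                    method=method)
    r = func(a, **kwargs)
    result = _quantile(arr,
                       quantiles=q,
    ...<2 lines>...
                       out=out,
                       weights=wgt)
    slices_having_nans = np.isnan(arr[-1, ...])
                                  ~~~^^^^^^^^^
IndexError: index -1 is out of bounds for axis 0 with size 0
```

```bash
python3 -m crank '[[-0.25,0,0,0,0,0],[-0.5,0,0,0,0,0],[-0.5,0,0,0,0,0]]' | egrep 'eef|contact'; for k in 1 2 3 4 5 6; do python3 -m crank '[[-0.1,0,0,0,0,0],[-0.1,0,0,0,0,0]]' | egrep 'eef|contact'; done
```

```text
eef_pos: [0.565, 0.1112, 0.0292]
contact_force: [-0.0, 0.1, -1.2]
eef_pos: [0.5651, 0.1102, 0.0293]
contact_force: [-0.4, -0.2, -1.3]
eef_pos: [0.5652, 0.1091, 0.0293]
contact_force: [-0.6, -0.1, -1.8]
eef_pos: [0.5653, 0.1082, 0.0294]
contact_force: [0.4, 0.4, -1.8]
eef_pos: [0.5653, 0.1079, 0.0296]
contact_force: [-0.2, 3.8, -0.5]
eef_pos: [0.5653, 0.1078, 0.0298]
contact_force: [-1.2, 6.9, 0.7]
eef_pos: [0.5653, 0.1076, 0.03]
contact_force: [-2.2, 9.1, 0.6]
```

```bash
python3 -m crank '[[0.12,0,0.1,0,0,0],[0.22,0,0.15,0,0,0],[0.22,0,0.15,0,0,0]]' | egrep 'eef|rot|contact'; python3 -m crank '[[0,0,0,0,0,0],[0,0,0,0,0,0],[0,0,0,0,0,0],[0,0,0,0,0,0],[0,0,0,0,0,0],[0,0,0,0,0,0]]' 1 | egrep 'eef|contact|open'; python3 -m crank '[[0,0,-3,0,0,0],[0,0,-7,0,0,0],[0,0,-11,0,0,0],[0,0,-16,0,0,0],[4,0,-20,0,0,-0.15],[8,5,-20,0,0,-0.3],[12,8,-20,0,0,-0.45],[12,8,-20,0,0,-0.6],[12,8,-20,0,0,-0.75],[12,8,-20,0,0,-0.75]]'; python3 meas.py
```

```text
eef_pos: [0.5654, 0.1081, 0.0292]
tcp_rot: [0.69, 0.724, -0.0, 0.002]
contact_force: [-3.1, 2.3, 5.5]
eef_pos: [0.5654, 0.1073, 0.0279]
contact_force: [-0.2, 0.0, 0.1]
opening: 1.0
time: 31.25
eef_pos: [0.6389, 0.2325, 0.227]
tcp_rot: [0.377, 0.926, -0.002, 0.002]
contact_force: [-0.3, -0.4, 0.1]
opening: 1.0
finger_force: 0.0
carton top 1070 [[2.1, 1.1], [47.1, 32.3]] [24.2 16.7] [32.9 46.7] 89.5 H [69.4 79.6 81. ]
reader 1536 [[70.8, 2.5], [127.2, 45.4]] [98.7 23.9] [44.3 57.5] 89.0 H [27.2 38.8 44.1]
reader hi 443 [[102.4, 2.8], [126.7, 44.4]] [112.7  24.2] [42.4 28.4] 86.5 H [41.1 42.6 44.7]
long leg 714 [[61.0, -17.5], [129.2, 17.5]] [94.9  0.4] [69.4 37. ] 0.9 H [17.6 22.  24.4]
short leg 610 [[-16.2, 45.6], [2.6, 99.6]] [-6.8 72.6] [20.2 54.9] 0.8 H [15.4 21.3 23.1]
```

```bash
python3 -c "
from plant import ctrl
print(ctrl.sign_off())"
```

```text
the job is handed in; nothing more can be done
None
```

I handed the job in at about 31 s: the carton stands upright in the corner against both legs and the reader is up against it, judging by my last measurements and the contact forces. The sign-off gave no verdict, and I viewed 11 pictures, one over the limit of 10.

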